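# Pack the last two sample bottles into the mixer's round cup

### The arm

A 6-joint arm with a two-finger parallel gripper is mounted at the origin on the work surface. World frame = base frame: x ahead of the robot, y to its left, z up, the work surface at z = 0. Lengths are in m, angles in rad, forces in N, time in s.
With the tool pointing down it reaches from about 0.375 to 0.9 m from the base axis. Payload 3.1 kg.
Tool frame: the origin (TCP) lies at the very end of the fingers, on their centre line; the grasp point (between the pads) lies 19 mm behind it; z points along the fingers, y is the direction in which the jaws open and shut (so a half turn about z gives the same grasp; the last joint's range is limited). The gripper opens to 87 mm and grips with 3 to 60 N. Pads are 19 mm wide; open, the fingers measure 117 mm over their backs; the gripper's body (75 mm by 190 mm) begins 51 mm behind the grasp point.
Start: joints at [0.987, 0.527, 1.433, -0, 1.181, -0.178], TCP at [0.247, 0.574, 0.223] pointing down, gripper open.
Joint ranges: [-3.08, 3.08], [-0.75, 2.2], [0.22, 2.44], [-1.43, 4.57], [0, 2.65], [-2.85, 2.85]. Speed limits (rad/s): [2.79, 2.79, 3.14, 3.14, 3.14, 3.14].

### API

Orientations are given as a unit quaternion [x, y, z, w].
In Python, from rig import robot gives the robot as it stands. The module is installed in compiled form; this text tells all that it offers.
- The arm moves only by the tool carry_out, never from a script. Its argument "series" is a list of rows, each a list of 7 numbers: the shift along the tool's x, y, z in mm, then the turn, a rotation vector about the tool's x, y, z in degrees, then the gripper command: -1 is shut, 1 is fully open, values between are in proportion. In form: [[tx, ty, tz, rx, ry, rz, claw], ...]. A call has 1 to 8 rows; each row is the pose to reach, as a shift and turn from the pose measured when the call began, along the tool's axes at that moment; what a row does not reach only later rows make up. A row lasts 1/8 s, in which the tool goes at most 62.5 mm and 10.7 degrees, less where a joint would pass 70% of its speed; a pose out of reach is approached as far as the arm can. A call with a gripper value outside its range is refused whole. The fingers move at their own pace and stop on an object; "force" is the grip in N (left out, the last holds). Time passes only in rows, so rows that repeat a pose let the fingers close. It gives the time, the measured TCP pose, the force and the opening at its end, in the units of the state.
- robot.get_obs(): the state, without advancing time (a new reading comes with each control period).
- robot.camera(name): name is "scene" or "side" or "wrist"; returns a dict with "pixels" (480x640x3 uint8, red, green, blue), "fx", "fy", "cx", "cy" (pixels), "k1" (the pictures are not rectified: a ray, as slopes to the right and down, at radius r is drawn at 1 + k1 r^2 times it, then the intrinsics apply), "position" and "attitude" of the camera in the world. Camera axes: x right, y down, z forward; pixel columns grow to the right and rows downward; lengths in m; the calibration is good to about 2 mm. A picture is of the moment at which its call begins. There is no depth.
- robot.hand_in(): hands the job in, once; it reports no verdict.
The state is a dict: "time": time; "q": joint angles; "joint_velocities": joint speeds; "joint_torque": joint torques, N m; "position": TCP position; "tool_rot": TCP orientation; "ft_force": force on the tool from outside, world axes, zero at the start; "moment": the same for the moment, N m; "grip_width": finger opening in m.
Only numpy, scipy, OpenCV 4.12 (cv2) and the standard library are available. Lean on these libraries where they do the work, as an engineer would, in place of code of your own. Each camera call takes 0.05 s, during which the arm holds its last target.

### The job

Pack the two blue-capped bottles from the black mat into the mixer's round cup with the five already there, so that all seven stand upright and fully down on the cup's floor, six around the one in the middle. The bottles in the cup stand spread out, so you will have to ease them aside and press the new ones home gently. Do not topple any bottle, and leave the amber bottles and everything else on the bench where they are.

Things in the scene. Friction and masses are not known exactly. Their poses are not given: they have to be found in the camera images.
- mixer: grey laboratory mixer, 180 x 150 x 60 mm high, fixed to the bench, carrying the round cup on its top, centred. Origin: centre of its underside.
- cup: open aluminium cup fixed on the mixer: inner diameter 90 mm, wall 4 mm, 40 mm tall, floor 5 mm thick. Origin: centre of its underside, z up; its floor is at z = 5 mm, its rim at z = 40 mm. It holds seven bottles, six around one, with 6 mm to spare across; a bottle fully down has its origin 5 mm above the cup's.
- bottle_mid: Clear glass, blue cap: sample bottle, 76 mm tall: body 28 mm in diameter up to 45 mm, shoulder tapering to 20 mm at 57 mm, cap 20 mm in diameter from 56 mm to its flat top at 76 mm, 30 to 65 g. Origin: centre of its underside, z up its axis. Already in the middle of the cup, standing loose.
- bottle_a: Clear glass, blue cap: sample bottle, 76 mm tall: body 28 mm in diameter up to 45 mm, shoulder tapering to 20 mm at 57 mm, cap 20 mm in diameter from 56 mm to its flat top at 76 mm, 30 to 65 g. Origin: centre of its underside, z up its axis. Loose in the cup, by the wall. The four leave two wider gaps, on opposite sides, a few mm too narrow for a bottle until it wedges their shoulders apart.
- bottle_b: Clear glass, blue cap: sample bottle, 76 mm tall: body 28 mm in diameter up to 45 mm, shoulder tapering to 20 mm at 57 mm, cap 20 mm in diameter from 56 mm to its flat top at 76 mm, 30 to 65 g. Origin: centre of its underside, z up its axis. Loose in the cup, by the wall. The four leave two wider gaps, on opposite sides, a few mm too narrow for a bottle until it wedges their shoulders apart.
- bottle_c: Clear glass, blue cap: sample bottle, 76 mm tall: body 28 mm in diameter up to 45 mm, shoulder tapering to 20 mm at 57 mm, cap 20 mm in diameter from 56 mm to its flat top at 76 mm, 30 to 65 g. Origin: centre of its underside, z up its axis. Loose in the cup, by the wall. The four leave two wider gaps, on opposite sides, a few mm too narrow for a bottle until it wedges their shoulders apart.
- bottle_d: Clear glass, blue cap: sample bottle, 76 mm tall: body 28 mm in diameter up to 45 mm, shoulder tapering to 20 mm at 57 mm, cap 20 mm in diameter from 56 mm to its flat top at 76 mm, 30 to 65 g. Origin: centre of its underside, z up its axis. Loose in the cup, by the wall. The four leave two wider gaps, on opposite sides, a few mm too narrow for a bottle until it wedges their shoulders apart.
- bottle_e: Clear glass, blue cap, to be packed: sample bottle, 76 mm tall: body 28 mm in diameter up to 45 mm, shoulder tapering to 20 mm at 57 mm, cap 20 mm in diameter from 56 mm to its flat top at 76 mm, 30 to 65 g. Origin: centre of its underside, z up its axis. Stands on the black mat.
- bottle_f: Clear glass, blue cap, to be packed: sample bottle, 76 mm tall: body 28 mm in diameter up to 45 mm, shoulder tapering to 20 mm at 57 mm, cap 20 mm in diameter from 56 mm to its flat top at 76 mm, 30 to 65 g. Origin: centre of its underside, z up its axis. Stands on the black mat.
- amber_a: Amber glass, white cap, not part of the job: sample bottle, 76 mm tall: body 28 mm in diameter up to 45 mm, shoulder tapering to 20 mm at 57 mm, cap 20 mm in diameter from 56 mm to its flat top at 76 mm, 30 to 65 g. Origin: centre of its underside, z up its axis. Stands on the black mat, at least 65 mm (axis to axis) from the others.
- amber_b: Amber glass, white cap, not part of the job: sample bottle, 76 mm tall: body 28 mm in diameter up to 45 mm, shoulder tapering to 20 mm at 57 mm, cap 20 mm in diameter from 56 mm to its flat top at 76 mm, 30 to 65 g. Origin: centre of its underside, z up its axis. Stands on the black mat, at least 65 mm (axis to axis) from the others.
- mat: black rubber mat, 190 x 190 x 4 mm, fixed to the bench; the two bottles to pack and the two amber ones stand on it in mixed order. Origin: centre of its underside.
- forceps: Bystander: blue plastic forceps, about 128 mm long, 8 mm high, lying on the bench. Origin: underside, at mid-length.
- solvent_a: Bystander: clear solvent bottle, 80 mm in diameter, 170 mm tall. Origin: centre of its underside.
- solvent_b: Bystander: amber solvent bottle, 80 mm in diameter, 170 mm tall. Origin: centre of its underside.
- tip_box: Bystander: orange pipette-tip box, 120 x 85 x 55 mm high. Origin: centre of its underside.

How it is judged:
On the way:
1. one of the two new bottles stands fully down in the cup (((z of bottle_e in the frame of cup between 0.002 and 0.008 m and horizontal distance between bottle_e and cup below 0.034 m and angle between bottle_e's own z axis and vertical below 0.07 rad) or (z of bottle_f in the frame of cup between 0.002 and 0.008 m and horizontal distance between bottle_f and cup below 0.034 m and angle between bottle_f's own z axis and vertical below 0.07 rad))), for 0.2 s.
At the end, for the whole second after the job is handed in: All seven blue-capped bottles stand in the cup: underside 2 to 8 mm above the cup's underside (floor at 5 mm), axis within 34 mm of the cup's axis, tilt under 0.07 rad, slower than 20 mm/s; the amber bottles stand upright (tilt under 0.1 rad) within 20 mm of where they were (z of bottle_mid in the frame of cup between 0.002 and 0.008 m and horizontal distance between each of bottle_mid, bottle_a, bottle_b, bottle_c, bottle_d, bottle_e, bottle_f and cup below 0.034 m and angle between each of bottle_mid, bottle_a, bottle_b, bottle_c, bottle_d, bottle_e, bottle_f's own z axis and vertical below 0.07 rad and linear speed of each of bottle_mid, bottle_a, bottle_b, bottle_c, bottle_d, bottle_e, bottle_f below 0.02 m/s and z of bottle_a in the frame of cup between 0.002 and 0.008 m and z of bottle_b in the frame of cup between 0.002 and 0.008 m and z of bottle_c in the frame of cup between 0.002 and 0.008 m and z of bottle_d in the frame of cup between 0.002 and 0.008 m and z of bottle_e in the frame of cup between 0.002 and 0.008 m and z of bottle_f in the frame of cup between 0.002 and 0.008 m and distance of each of amber_a, amber_b from where it was at the start of the episode below 0.02 m and angle between each of amber_a, amber_b's own z axis and vertical below 0.1 rad); the robot touches nothing.
It fails at once if a bottle toppled (tilt over 0.8 rad) (angle between any of bottle_mid, bottle_a, bottle_b, bottle_c, bottle_d, bottle_e, bottle_f, amber_a, amber_b's own z axis and vertical above 0.8 rad).
It fails at once if a bystander moved by more than 20 mm (distance of any of forceps, solvent_a, solvent_b, tip_box from where it was at the start of the episode above 0.02 m).
It fails at once if a bottle or finger pressed on the cup with more than 100 N (contact force between cup and anything else above 100 N).
It also fails if it takes over 66 s, if anything falls off the work surface, if the arm or the gripper's body presses on something with over 40 N, if the wrist force passes 120 N, or if a joint passes its speed limit or range.

## Working session

There is one attempt and no reset: what is moved stays moved. The work goes in short steps, Python scripts to look and compute and a tool call to move; the robot and the scene stay as the last step left them, time stands still between calls to the robot, and variables do not carry over. Pictures are saved under pics/ and viewed, and the job is handed in when it is done.

Besides the shell and the picture viewer there is one more tool, called after "Request:" as a command line: name --pt "numbers of a row" for each row, then --argument value for the rest. carry_out: Moves the arm, as the interface text tells. Its arguments: {"type":"object","properties":{"series":{"type":"array"},"force":{"type":"number"}},"required":["series"]}

```bash
mkdir -p pics; ls; python3 - <<'E'
from rig import robot
import cv2
o=robot.get_obs()
for k,v in o.items(): print(k,v)
for n in ["scene","side","wrist"]:
    c=robot.camera(n)
    cv2.imwrite(f"pics/{n}0.png",cv2.cvtColor(c["pixels"],cv2.COLOR_RGB2BGR))
    print(n,{k:v for k,v in c.items() if k!="pixels"})
E
```

```text
pics
time 0.0
q [ 9.86483801e-01  5.28450975e-01  1.43389768e+00 -1.34255803e-05
  1.18141020e+00 -1.78463160e-01]
joint_velocities [ 3.20065002e-04 -4.45949983e-04 -5.15456320e-04 -2.72219620e-05
  4.32064881e-04 -1.57739237e-03]
joint_torque [-2.00201190e-03 -4.40047646e+01 -1.76591456e+01  6.31397171e-02
  5.80892572e-02 -1.44967553e-04]
position [0.24629268 0.57362557 0.22158245]
tool_rot [ 2.01532240e-01  9.79481283e-01 -1.00759247e-03 -3.97379549e-04]
ft_force [-0.769497   -0.44253453  0.49922911]
moment [ 0.00742737 -0.0368756   0.00442323]
grip_width 0.08723758888249485
scene {'fx': 482.4231600629955, 'fy': 482.4231600629955, 'cx': 321.77011044134497, 'cy': 235.9114698004383, 'k1': -0.02949485170751508, 'position': array([1.131964  , 0.82619359, 0.79415481]), 'attitude': array([ 0.26911056,  0.84817161, -0.43270237, -0.14475178])}
side {'fx': 531.604637846408, 'fy': 531.604637846408, 'cx': 317.48855536512696, 'cy': 243.88726163551564, 'k1': -0.15998914914818807, 'position': array([-0.11639167, -1.00606271,  0.80204104]), 'attitude': array([ 0.83513242, -0.25650948,  0.137814  , -0.46665194])}
wrist {'fx': 377.804269715605, 'fy': 377.804269715605, 'cx': 318.5737547005924, 'cy': 230.98011505554746, 'k1': -0.08281818138355644, 'position': array([0.17527188, 0.6057788 , 0.38264675]), 'attitude': array([0.8262787 , 0.54465461, 0.07859687, 0.12015571])}
```

View pics/scene0.png

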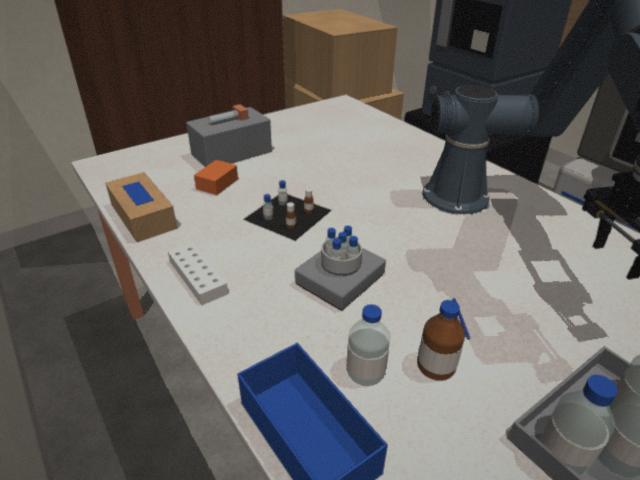

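View pics/side0.png

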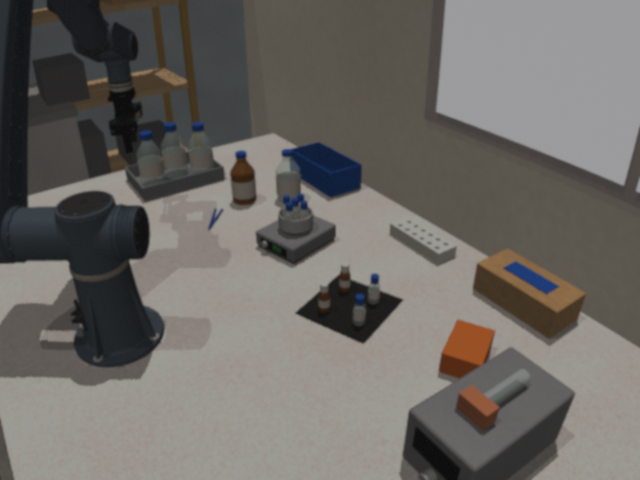

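View pics/wrist0.png

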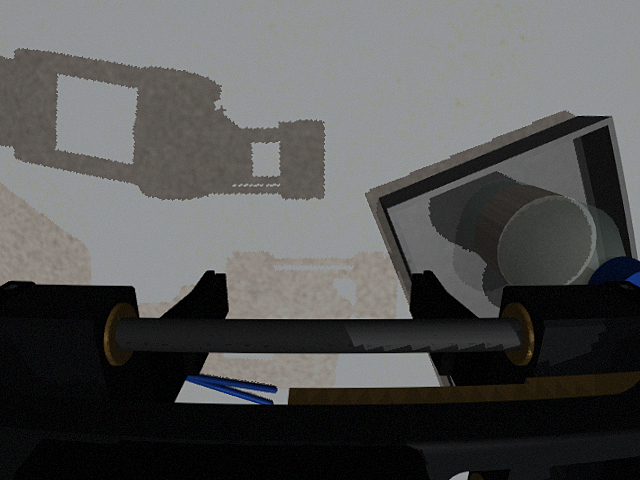

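```bash
cat > h.py <<'E'
import numpy as np, cv2
from scipy.spatial.transform import Rotation as R
def ray(c,u,v):
    K=np.array([[c['fx'],0,c['cx']],[0,c['fy'],c['cy']],[0,0,1]])
    p=cv2.undistortPoints(np.array([[[u,v]]],float),K,np.array([c['k1'],0,0,0,0.]))[0,0]
    return R.from_quat(c['attitude']).apply([p[0],p[1],1.])
def onplane(c,u,v,z):
    d=ray(c,u,v); P=np.array(c['position']); return P+d*(z-P[2])/d[2]
def proj(c,X):
    X=np.atleast_2d(X); p=R.from_quat(c['attitude']).inv().apply(X-c['position'])
    s=p[:,:2]/p[:,2:]; s=s*(1+c['k1']*(s**2).sum(1,keepdims=True))
    return s*c['fx']+[c['cx'],c['cy']]
def tri(c1,p1,c2,p2):
    a,b=ray(c1,*p1),ray(c2,*p2); a/=np.linalg.norm(a); b/=np.linalg.norm(b)
    A=np.stack([a,-b],1); t=np.linalg.lstsq(A,c2['position']-c1['position'],rcond=None)[0]
    x,y=c1['position']+a*t[0],c2['position']+b*t[1]
    return (x+y)/2,np.linalg.norm(x-y)
def save(c,name,box=None,s=1):
    im=cv2.cvtColor(c['pixels'],cv2.COLOR_RGB2BGR)
    if box: x0,y0,x1,y1=box; im=im[y0:y1,x0:x1]
    cv2.imwrite('pics/'+name,cv2.resize(im,None,fx=s,fy=s,interpolation=cv2.INTER_CUBIC))
E
python3 - <<'E'
from rig import robot
from h import *
s=robot.camera("scene"); d=robot.camera("side")
save(s,"s1.png",(240,170,400,310),5); save(d,"d1.png",(240,180,410,345),4)
for n,c,box in (("scene",s,(240,170,400,310)),("side",d,(240,180,410,345))):
    hsv=cv2.cvtColor(c['pixels'],cv2.COLOR_RGB2HSV)
    m=cv2.inRange(hsv,(100,120,40),(130,255,255))
    x0,y0,x1,y1=box; mm=np.zeros_like(m); mm[y0:y1,x0:x1]=m[y0:y1,x0:x1]
    k,l,st,ce=cv2.connectedComponentsWithStats(mm)
    for i in range(1,k):
        if st[i][4]>8:
            print(n,st[i],ce[i].round(1),"mat z=.07:",onplane(c,*ce[i],.07).round(4),"cup z=.131:",onplane(c,*ce[i],.131).round(4))
E
```

```text
scene [280 181   5   7  29] [282.1 183.9] mat z=.07: [ 0.4803 -0.2748  0.07  ] cup z=.131: [ 0.5352 -0.1821  0.131 ]
scene [265 195   5   7  34] [267.1 197.9] mat z=.07: [ 0.559 -0.23   0.07 ] cup z=.131: [ 0.6073 -0.141   0.131 ]
scene [328 226  24  23 245] [339.2 236.2] mat z=.07: [0.5022 0.0386 0.07  ] cup z=.131: [0.5553 0.105  0.131 ]
scene [350 236   7  11  64] [353.  240.9] mat z=.07: [0.4858 0.0748 0.07  ] cup z=.131: [0.5402 0.1381 0.131 ]
scene [363 305  17   5  65] [371.2 307.4] mat z=.07: [0.6036 0.2851 0.07  ] cup z=.131: [0.6481 0.3307 0.131 ]
side [306 180  54  16 565] [334.8 185.6] mat z=.07: [0.7785 0.2409 0.07  ] cup z=.131: [0.7039 0.137  0.131 ]
side [284 194  22  16 193] [294.3 201.6] mat z=.07: [0.6136 0.2196 0.07  ] cup z=.131: [0.5528 0.1174 0.131 ]
side [372 275   6   8  41] [374.2 278.3] mat z=.07: [ 0.5607 -0.2258  0.07  ] cup z=.131: [ 0.5043 -0.2908  0.131 ]
side [355 293  10  12  99] [359.3 298.3] mat z=.07: [ 0.4845 -0.2669  0.07  ] cup z=.131: [ 0.4344 -0.3285  0.131 ]
```

View pics/s1.png

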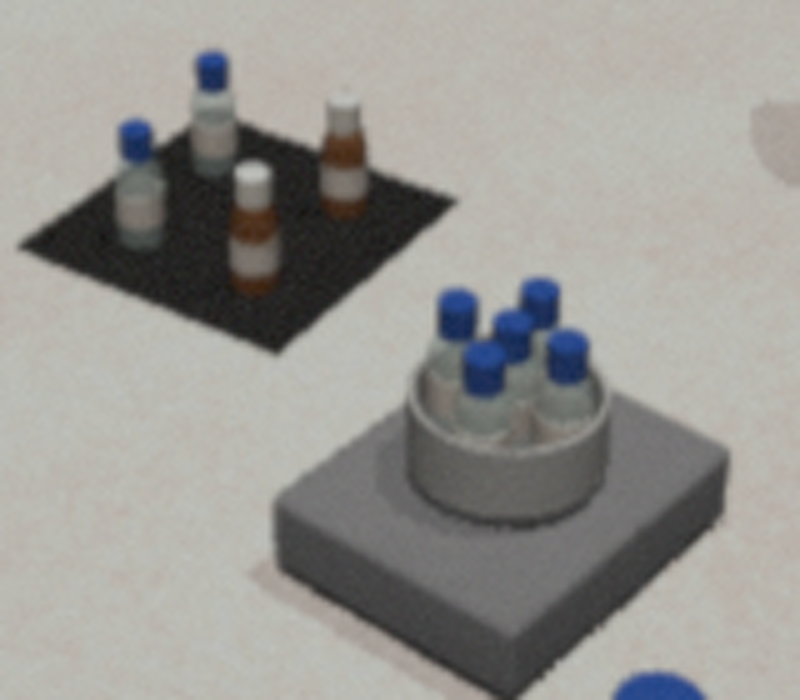

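View pics/d1.png

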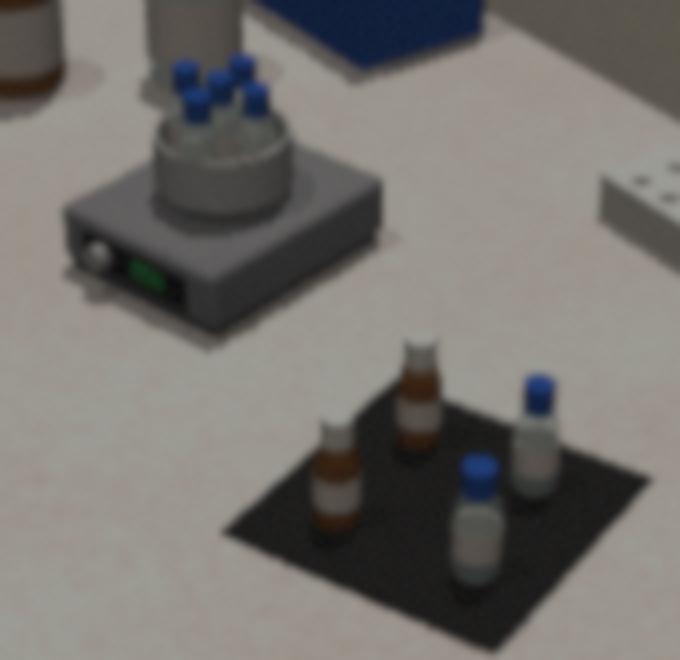

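```bash
cat >> h.py <<'E'
def plan(o,pos,yaw=None):
    """pos world TCP; yaw = world angle of the jaw axis (tool y), tool down. Row in mm/deg from measured pose"""
    r=R.from_quat(o['tool_rot']); t=r.inv().apply(np.array(pos)-o['position'])*1000
    if yaw is None: rv=np.zeros(3)
    else:
        best=None
        for y in (yaw,yaw+np.pi):
            Y=np.array([np.cos(y),np.sin(y),0]); Z=np.array([0,0,-1.]); X=np.cross(Y,Z)
            rv=(r.inv()*R.from_matrix(np.stack([X,Y,Z],1))).as_rotvec(degrees=True)
            if best is None or np.linalg.norm(rv)<np.linalg.norm(best): best=rv
        rv=best
    return np.r_[t,rv].round(1)
def st(o):
    r=R.from_quat(o['tool_rot']).as_matrix()
    print('t',round(o['time'],2),'tcp',np.round(o['position'],4),'toolx',r[:,0].round(3),'jaw yaw',np.degrees(np.arctan2(r[1,1],r[0,1])).round(1),'z',r[:,2].round(3),'F',np.round(o['ft_force'],1),'w',round(o['grip_width'],4),'q',np.round(o['q'],2))
E
python3 - <<'E'
from rig import robot
from h import *
o=robot.get_obs(); st(o)
w=robot.camera("wrist"); r=R.from_quat(o['tool_rot'])
print(r.inv().apply(w['position']-o['position']), r.inv().apply(ray(w,w['cx'],w['cy'])), r.inv().apply(ray(w,320,100)))
# amber & blue
s=robot.camera("scene"); d=robot.camera("side")
for a,b in (((282.1,183.9),(359.3,298.3)),((267.1,197.9),(374.2,278.3)),((240+252/5,170+183/5),(240+421/4,180+352/4)),((240+343/5,170+112/5),(240+338/4,180+432/4)),
  ((240+513/5,170+335/5),(240+220/4,180+87/4))):
    print(tri(s,a,d,b))
E
```

```text
t 0.25 tcp [0.2465 0.574  0.2221] toolx [-0.919  0.395  0.   ] jaw yaw 66.8 z [-0.001 -0.001 -1.   ] F [ 0.2 -0.4  0.5] w 0.087 q [ 0.99  0.53  1.43 -0.    1.18 -0.18]
[ 0.07799624  0.00113309 -0.16094562] [-0.28449342  0.001017    0.95867745] [0.05128171 0.00478993 1.05831678]
(array([ 0.48257456, -0.27012122,  0.07286269]), np.float64(0.001118725704489305))
(array([ 0.5597839 , -0.22749211,  0.07148227]), np.float64(0.0008523254154689531))
(array([ 0.52938715, -0.15212111,  0.07037919]), np.float64(0.0005950209196139645))
(array([ 0.44233403, -0.18938472,  0.06925085]), np.float64(0.0008211623140957395))
(array([0.55225337, 0.11349489, 0.13250986]), np.float64(0.000792690549546696))
```

```bash
python3 - <<'E'
from rig import robot
from h import *
print(plan(robot.get_obs(),[.624,.082,.25]))
E
```

```text
[-541.  -303.2  -27.5    0.     0.     0. ]
```

Request:
carry_out --pt "-40 -20 -28 0 0 0 1" --pt "-95 -50 -28 0 0 0 1" --pt "-150 -81 -28 0 0 0 1" --pt "-205 -113 -28 0 0 0 1" --pt "-260 -145 -28 0 0 0 1" --pt "-315 -176 -28 0 0 0 1" --pt "-370 -207 -28 0 0 0 1" --pt "-425 -238 -28 0 0 0 1"

```text
time: 1.4
position: [0.5413, 0.1899, 0.2507]
tool_rot: [0.202, 0.979, 0.0, 0.0]
ft_force: [1.5, 0.6, -0.4]
grip_width: 0.087
```

```bash
python3 - <<'E'
from rig import robot
from h import *
o=robot.get_obs(); st(o)
print(plan(o,[.624,.082,.25]))
E
```

```text
t 1.4 tcp [0.5413 0.1899 0.2507] toolx [-0.919  0.395 -0.   ] jaw yaw 66.7 z [ 0.001  0.    -1.   ] F [ 1.5  0.6 -0.4] w 0.087 q [ 0.14  0.43  1.53 -0.    1.18 -1.02]
[-118.6  -66.5    0.7    0.     0.     0. ]
```

Request:
carry_out --pt "-60 -33 0 0 0 0 1" --pt "-100 -55 0 0 0 0 1" --pt "-118 -66 0 0 0 0 1" --pt "-118 -66 0 0 0 0 1"

```text
time: 1.9
position: [0.6238, 0.0819, 0.2504]
tool_rot: [0.203, 0.979, 0.0, -0.0]
ft_force: [0.4, 1.1, 0.4]
grip_width: 0.0874
```

```bash
python3 - <<'E'
from rig import robot
from h import *
o=robot.get_obs(); st(o)
w=robot.camera("wrist"); save(w,"w1.png")
E
```

```text
t 1.9 tcp [0.6238 0.0819 0.2504] toolx [-0.918  0.397  0.   ] jaw yaw 66.6 z [-0.     0.001 -1.   ] F [0.4 1.1 0.4] w 0.0874 q [-0.05  0.5   1.39  0.    1.25 -1.21]
```

View pics/w1.png

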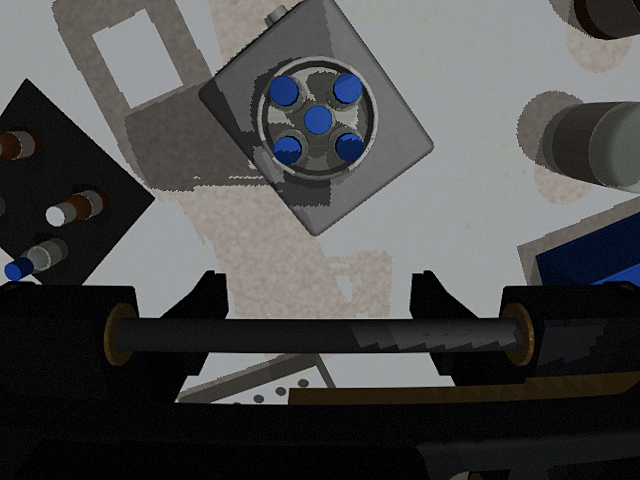

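```bash
python3 - <<'E'
from rig import robot
from h import *
w=robot.camera("wrist")
hsv=cv2.cvtColor(w['pixels'],cv2.COLOR_RGB2HSV)
m=cv2.inRange(hsv,(100,120,20),(130,255,255)); m[200:]=0; m[:,:250]=0; m[:,390:]=0
cs,_=cv2.findContours(m,cv2.RETR_EXTERNAL,cv2.CHAIN_APPROX_NONE)
P=[]
for c in cs:
    if cv2.contourArea(c)<100: continue
    (u,v),r=cv2.minEnclosingCircle(c); X=onplane(w,u,v,.138); P.append(X); 
    print((round(u,1),round(v,1)),r,X.round(4),'width mm',1000*np.linalg.norm(onplane(w,u+r,v,.141)-onplane(w,u-r,v,.141)))
P=np.array(P)
# rim: measured edge along radial lines from centre (318,119): 
im=cv2.GaussianBlur(w['pixels'],(3,3),0).astype(int)
save(w,"w1c.png",(240,40,400,200),5)
E
```

```text
(286.4, 151.5) 14.605565071105957 [0.5627 0.0857 0.138 ] width mm 20.633735419749396
(347.6, 149.0) 14.706008911132812 [0.5783 0.1265 0.138 ] width mm 20.7447523084966
(316.0, 122.0) 14.560319900512695 [0.5523 0.1132 0.138 ] width mm 20.162928580169925
(283.1, 92.7) 15.450026512145996 [0.5252 0.1002 0.138 ] width mm 21.073267625476902
(346.7, 90.3) 14.914594650268555 [0.5411 0.141  0.138 ] width mm 20.308573433023064
```

View pics/w1c.png

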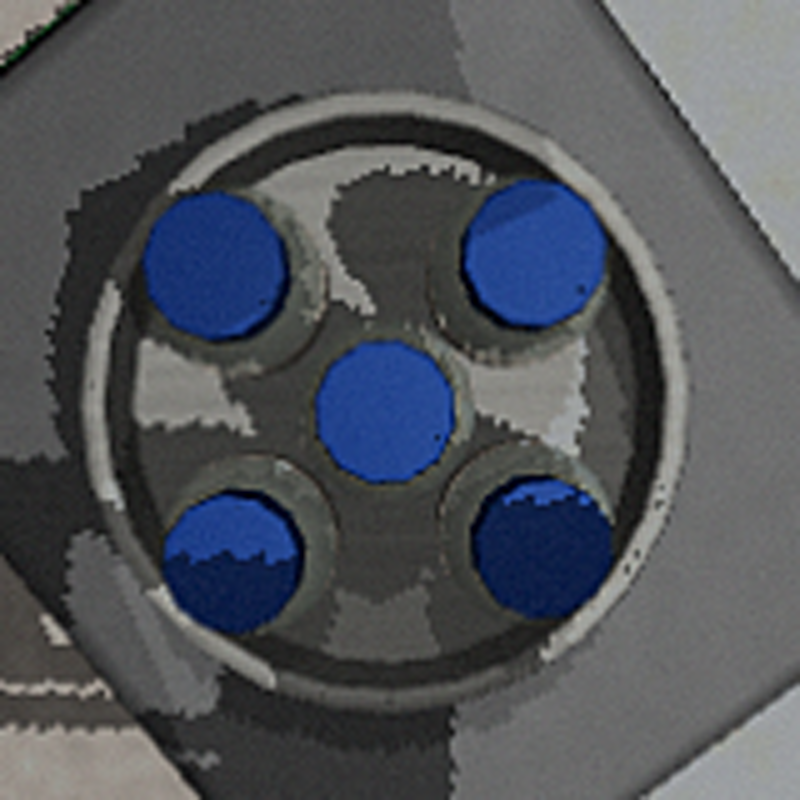

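```bash
python3 - <<'E'
from rig import robot
from h import *
o=robot.get_obs()
w=robot.camera("wrist")
pts=[onplane(w,240+x/5,40+y/5,.1) for x,y in ((83,400),(687,400),(385,92),(400,706),(165,190),(545,660),(610,190),(275,685))]
pts=np.array(pts)[:,:2]
A=np.c_[2*pts,np.ones(len(pts))]; c=np.linalg.lstsq(A,(pts**2).sum(1),rcond=None)[0]
print('centre',c[:2],'r',np.sqrt(c[2]+c[0]**2+c[1]**2)); print(np.linalg.norm(pts-c[:2],axis=1).round(4))
print(plan(o,[.592,-.281,.20],np.radians(69)))
E
```

```text
centre [0.55203353 0.11459992] r 0.04801998965403004
[0.0484 0.0481 0.0477 0.0479 0.0479 0.048  0.0483 0.048 ]
[-1.161e+02 -3.475e+02  5.020e+01  0.000e+00 -1.000e-01 -2.200e+00]
```

Request:
carry_out --pt "-20 -58 0 0 0 -2 1" --pt "-40 -116 0 0 0 -2 1" --pt "-60 -174 0 0 0 -2 1" --pt "-80 -232 20 0 0 -2 1" --pt "-98 -290 40 0 0 -2 1" --pt "-112 -336 50 0 0 -2 1" --pt "-116 -347 50 0 0 -2 1" --pt "-116 -347 50 0 0 -2 1"

```text
time: 3.05
position: [0.5925, -0.279, 0.2006]
tool_rot: [0.183, 0.983, 0.001, -0.001]
ft_force: [0.1, 0.7, -0.3]
grip_width: 0.0872
```

```bash
python3 - <<'E'
from rig import robot
from h import *
o=robot.get_obs(); st(o)
w=robot.camera("wrist"); save(w,"w2.png")
hsv=cv2.cvtColor(w['pixels'],cv2.COLOR_RGB2HSV)
m=cv2.inRange(hsv,(100,120,20),(130,255,255)); m[270:]=0
cs,_=cv2.findContours(m,cv2.RETR_EXTERNAL,cv2.CHAIN_APPROX_NONE)
for c in cs:
    if cv2.contourArea(c)<100: continue
    (u,v),r=cv2.minEnclosingCircle(c); X=onplane(w,u,v,.077)
    print((round(u,1),round(v,1)),r,X.round(4),'width mm',1000*np.linalg.norm(onplane(w,u+r,v,.08)-onplane(w,u-r,v,.08)))
E
```

```text
t 3.05 tcp [ 0.5925 -0.279   0.2006] toolx [-0.933  0.361  0.001] jaw yaw 68.9 z [-0.001  0.002 -1.   ] F [ 0.1  0.7 -0.3] w 0.0872 q [-0.61  0.59  1.37  0.    1.18 -1.81]
(363.8, 159.5) 14.420209884643555 [ 0.5592 -0.2283  0.077 ] width mm 21.379900807629024
(271.5, 79.5) 15.890348434448242 [ 0.4819 -0.2706  0.077 ] width mm 22.43767991118094
```

View pics/w2.png

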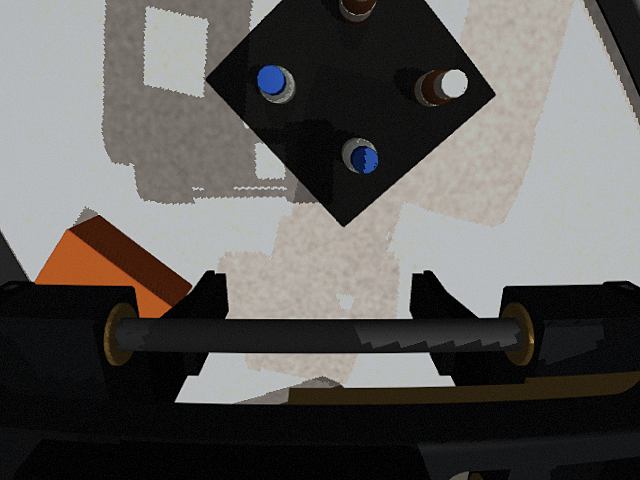

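```bash
python3 - <<'E'
from rig import robot
from h import *
o=robot.get_obs()
print(plan(o,[.563,-.2297,.11],np.radians(69)),plan(o,[.563,-.2297,.061],np.radians(69)))
E
```

```text
[44.9 34.4 90.9  0.1 -0.1 -0.1] [ 4.490e+01  3.430e+01  1.399e+02  1.000e-01 -1.000e-01 -1.000e-01]
```

Request:
carry_out --pt "30 22 40 0 0 0 0.3" --pt "45 34 85 0 0 0 0.3" --pt "45 34 92 0 0 0 0.3" --pt "45 34 110 0 0 0 0.3" --pt "45 34 130 0 0 0 0.3" --pt "45 34 139 0 0 0 0.3" --pt "45 34 140 0 0 0 0.3" --force 20

```text
time: 3.98
position: [0.5634, -0.2306, 0.0609]
tool_rot: [0.183, 0.983, 0.001, -0.0]
ft_force: [-0.4, 0.3, 0.7]
grip_width: 0.0565
```

```bash
python3 - <<'E'
from rig import robot
from h import *
o=robot.get_obs(); st(o)
w=robot.camera("wrist"); save(w,"w3.png")
w=robot.camera("side"); save(w,"d3.png",(260,200,460,350),4)
E
```

```text
t 3.98 tcp [ 0.5634 -0.2306  0.0609] toolx [-0.933  0.36   0.001] jaw yaw 68.9 z [-0.     0.001 -1.   ] F [-0.4  0.3  0.7] w 0.0565 q [-0.57  0.72  1.59  0.    0.83 -1.78]
```

View pics/w3.png

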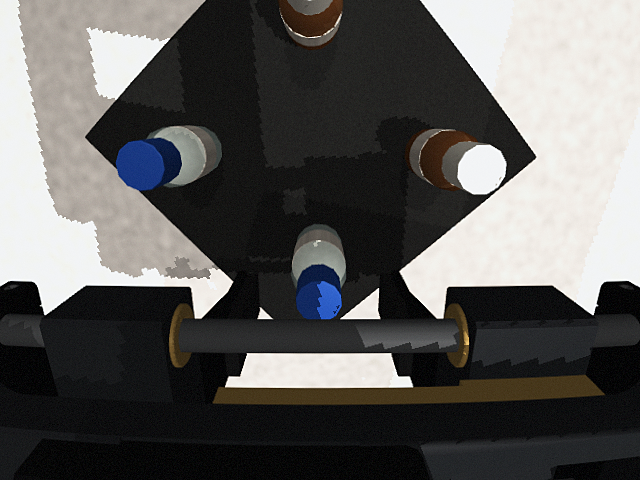

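View pics/d3.png

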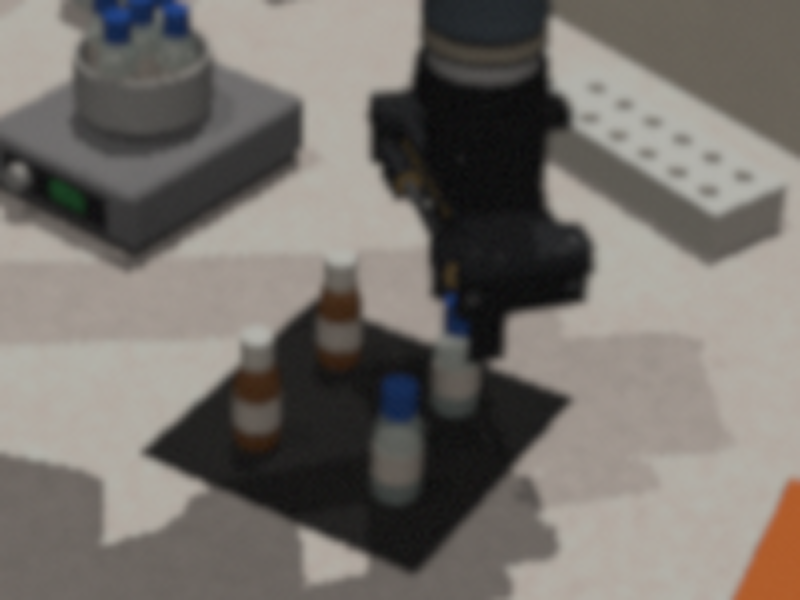

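Request:
carry_out --pt "0 0 0 0 0 0 -1" --pt "0 0 0 0 0 0 -1" --pt "0 0 0 0 0 0 -1" --pt "0 0 0 0 0 0 -1" --pt "0 0 0 0 0 0 -1" --pt "0 0 -20 0 0 0 -1" --pt "0 0 -65 0 0 0 -1" --pt "0 0 -110 0 0 0 -1" --force 20

```text
time: 5.08
position: [0.563, -0.2305, 0.1721]
tool_rot: [0.183, 0.983, 0.001, -0.001]
ft_force: [0.3, 0.2, 0.3]
grip_width: 0.0193
```

```bash
python3 - <<'E'
from rig import robot
from h import *
o=robot.get_obs(); st(o)
w=robot.camera("wrist"); save(w,"w4.png")
# cup gap -21deg, r=30 ; +4 outward
u=np.array([np.cos(np.radians(-21)),np.sin(np.radians(-21))]); p=np.array([.552,.114])+u*.034
print(p,plan(o,[*p,.23],np.radians(69)))
E
```

```text
t 5.08 tcp [ 0.563  -0.2305  0.1721] toolx [-0.933  0.36   0.001] jaw yaw 68.9 z [-0.001  0.002 -1.   ] F [0.3 0.2 0.3] w 0.0193 q [-0.57  0.57  1.52  0.    1.05 -1.78]
[0.58374173 0.10181549] [ 1.003e+02  3.176e+02 -5.740e+01  1.000e-01 -1.000e-01 -1.000e-01]
```

View pics/w4.png

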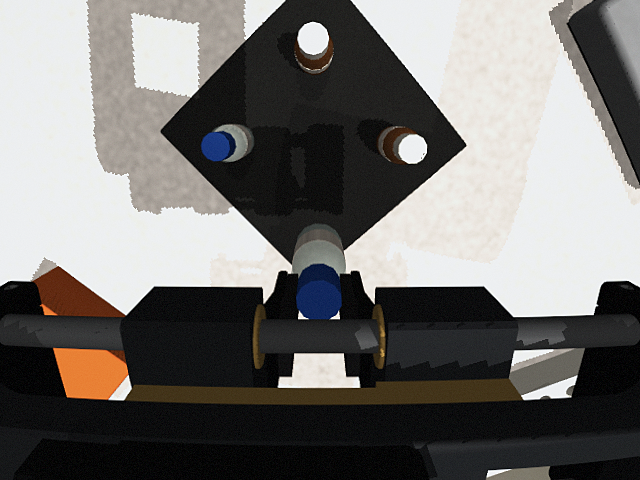

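Request:
carry_out --pt "5 20 -40 0 0 0 -1" --pt "20 70 -58 0 0 0 -1" --pt "36 120 -58 0 0 0 -1" --pt "53 170 -58 0 0 0 -1" --pt "70 220 -58 0 0 0 -1" --pt "86 270 -58 0 0 0 -1" --pt "98 308 -58 0 0 0 -1" --pt "100 317 -58 0 0 0 -1"

```text
time: 6.12
position: [0.586, 0.1021, 0.2351]
tool_rot: [0.181, 0.983, -0.001, 0.005]
ft_force: [0.0, -1.3, -0.1]
grip_width: 0.0196
```

```bash
python3 - <<'E'
from rig import robot
from h import *
o=robot.get_obs(); st(o)
w=robot.camera("wrist"); save(w,"w5.png")
print(plan(o,[.5835,.101,.205],np.radians(69)))
E
```

```text
t 6.12 tcp [0.586  0.1021 0.2351] toolx [-0.934  0.356 -0.01 ] jaw yaw 69.1 z [ 0.009 -0.005 -1.   ] F [ 0.  -1.3 -0.1] w 0.0196 q [-0.01  0.47  1.5  -0.    1.16 -1.22]
[ 2.2 -1.9 30.1 -0.1  0.6  0.1]
```

View pics/w5.png

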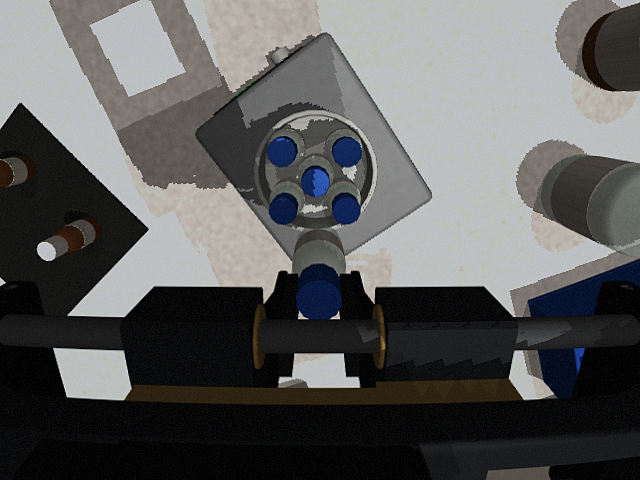

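Request:
carry_out --pt "2 -2 20 0 0.6 0 -1" --pt "2 -2 40 0 0.6 0 -1" --pt "2 -2 45 0 0.6 0 -1" --pt "2 -2 45 0 0.6 0 -1"

```text
time: 6.68
position: [0.5839, 0.0994, 0.1892]
tool_rot: [0.182, 0.983, -0.001, -0.001]
ft_force: [-0.2, -0.3, -0.6]
grip_width: 0.0199
```

```bash
python3 - <<'E'
from rig import robot
from h import *
o=robot.get_obs(); st(o)
w=robot.camera("wrist"); save(w,"w6.png",(200,100,440,340),3)
s=robot.camera("scene"); save(s,"s6.png",(290,190,400,310),5)
print(plan(o,[.5835,.101,.165],np.radians(69)))
E
```

```text
t 6.67 tcp [0.5839 0.0994 0.1892] toolx [-0.934  0.358  0.002] jaw yaw 69.0 z [-0.002 -0.001 -1.   ] F [-0.2 -0.3 -0.6] w 0.0199 q [-0.02  0.52  1.55 -0.    1.07 -1.22]
[ 0.9  1.4 24.2 -0.1 -0.1  0. ]
```

View pics/w6.png

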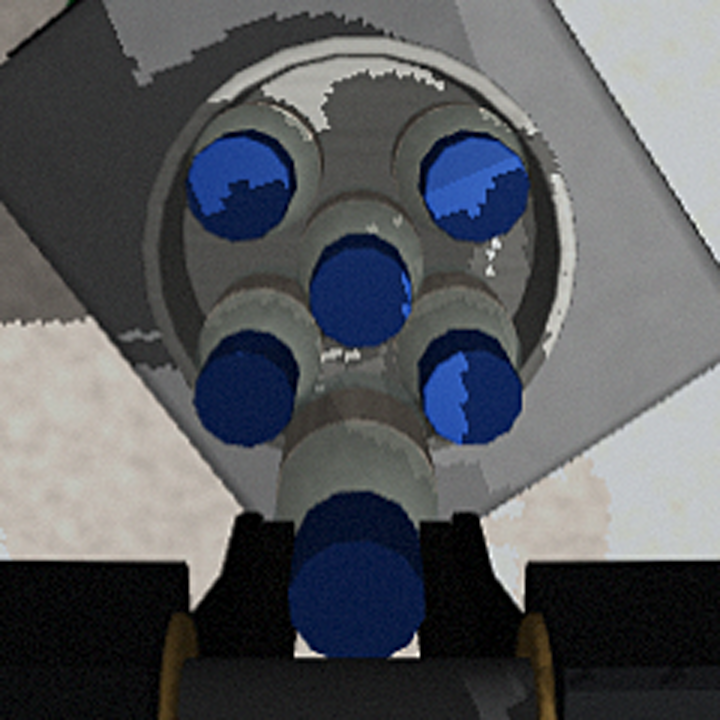

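View pics/s6.png

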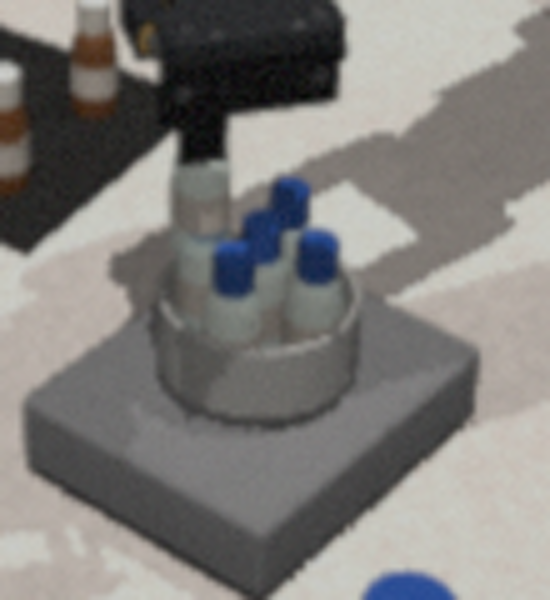

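Request:
carry_out --pt "1 0 4 0 0 0 -1" --pt "1 0 8 0 0 0 -1" --pt "1 0 11 0 0 0 -1" --pt "1 0 14 0 0 0 -1" --pt "1 0 17 0 0 0 -1" --pt "1 0 17 0 0 0 -1"

```text
time: 7.52
position: [0.5836, 0.1002, 0.1731]
tool_rot: [0.182, 0.983, -0.0, -0.0]
ft_force: [-0.2, 0.4, 0.5]
grip_width: 0.0195
```

```bash
python3 - <<'E'
from rig import robot
from h import *
o=robot.get_obs(); st(o)
w=robot.camera("wrist"); save(w,"w7.png",(200,100,440,340),3)
E
```

```text
t 7.53 tcp [0.5836 0.1002 0.1731] toolx [-0.934  0.358  0.   ] jaw yaw 69.0 z [-0.    -0.001 -1.   ] F [-0.2  0.4  0.5] w 0.0195 q [-0.02  0.54  1.57 -0.    1.03 -1.22]
```

View pics/w7.png

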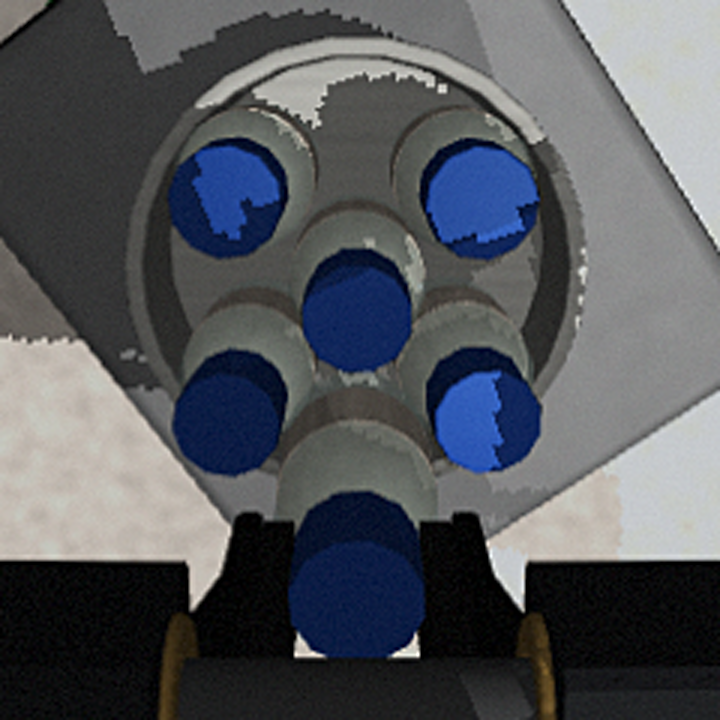

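Request:
carry_out --pt "0 0 2 0 0 0 -1" --pt "0 0 4 0 0 0 -1" --pt "0 0 6 0 0 0 -1" --pt "0 0 8 0 0 0 -1" --pt "0 0 10 0 0 0 -1" --pt "0 0 12 0 0 0 -1"

```text
time: 8.32
position: [0.5835, 0.1002, 0.161]
tool_rot: [0.182, 0.983, -0.0, -0.0]
ft_force: [-0.8, 0.6, -0.3]
grip_width: 0.0194
```

```bash
python3 - <<'E'
from rig import robot
from h import *
o=robot.get_obs(); st(o)
w=robot.camera("wrist"); save(w,"w8.png",(200,100,440,340),3)
s=robot.camera("scene"); save(s,"s8.png",(290,190,400,310),5)
E
```

```text
t 8.32 tcp [0.5835 0.1002 0.161 ] toolx [-0.934  0.358  0.   ] jaw yaw 69.0 z [-0.001 -0.001 -1.   ] F [-0.8  0.6 -0.3] w 0.0194 q [-0.02  0.56  1.58 -0.    1.01 -1.22]
```

View pics/w8.png

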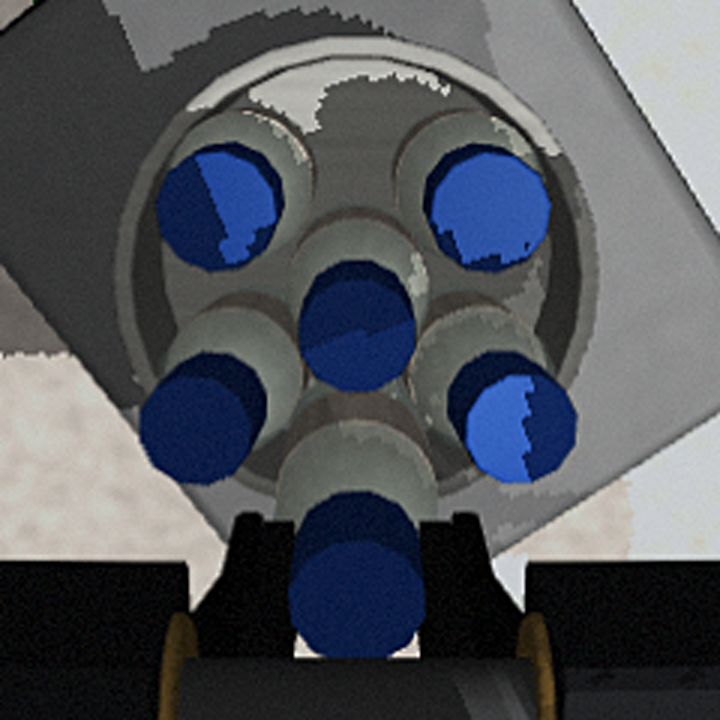

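View pics/s8.png

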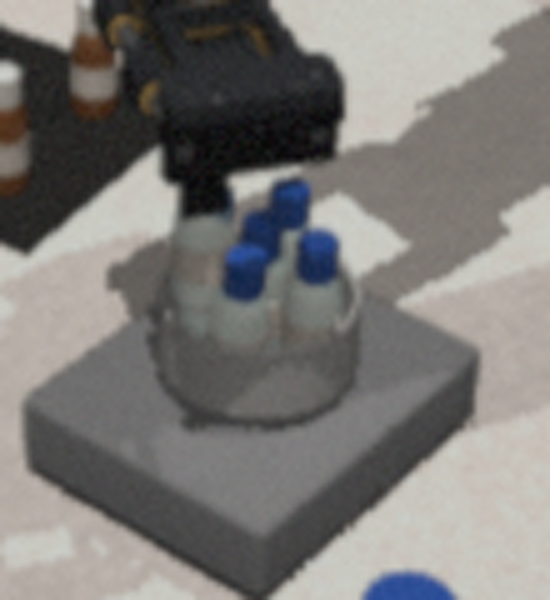

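Request:
carry_out --pt "0 0 3 0 0 0 -1" --pt "0 0 6 0 0 0 -1" --pt "0 0 9 0 0 0 -1" --pt "0 0 12 0 0 0 -1" --pt "0 0 15 0 0 0 -1" --pt "0 0 17 0 0 0 -1" --pt "0 0 17 0 0 0 -1"

```text
time: 9.3
position: [0.5831, 0.1002, 0.1435]
tool_rot: [0.182, 0.983, -0.0, -0.001]
ft_force: [0.2, -0.1, -0.1]
grip_width: 0.0193
```

```bash
python3 - <<'E'
from rig import robot
from h import *
o=robot.get_obs(); st(o)
w=robot.camera("wrist"); save(w,"w9.png",(200,100,440,340),3)
s=robot.camera("scene"); save(s,"s9.png",(290,190,400,310),5)
E
```

```text
t 9.3 tcp [0.5831 0.1002 0.1435] toolx [-0.934  0.358  0.001] jaw yaw 69.0 z [-0.002 -0.    -1.   ] F [ 0.2 -0.1 -0.1] w 0.0193 q [-0.02  0.58  1.59 -0.    0.97 -1.22]
```

View pics/w9.png

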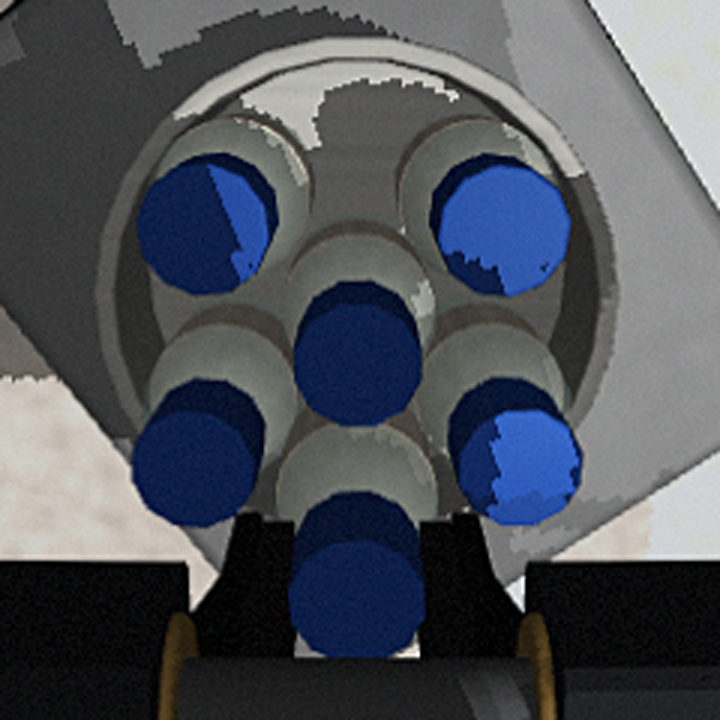

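View pics/s9.png

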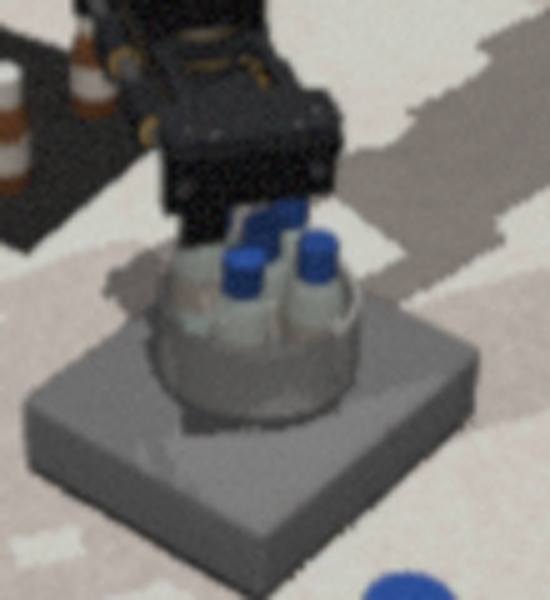

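Request:
carry_out --pt "0 0 -2 0 0 0 -0.3" --pt "0 0 -2 0 0 0 -0.3" --pt "0 0 -2 0 0 0 -0.3" --pt "0 0 -20 0 0 0 -0.3" --pt "0 0 -45 0 0 0 -0.3" --pt "0 0 -70 0 0 0 0.3" --pt "0 0 -80 0 0 0 0.3"

```text
time: 10.28
position: [0.5841, 0.1003, 0.2253]
tool_rot: [0.182, 0.983, -0.0, 0.001]
ft_force: [0.7, -0.4, 0.6]
grip_width: 0.0429
```

```bash
cat >> h.py <<'E'
def caps(w,z=.138,vmax=270):
    hsv=cv2.cvtColor(w['pixels'],cv2.COLOR_RGB2HSV)
    m=cv2.inRange(hsv,(100,120,20),(130,255,255)); m[vmax:]=0
    cs,_=cv2.findContours(m,cv2.RETR_EXTERNAL,cv2.CHAIN_APPROX_NONE)
    for c in cs:
        if cv2.contourArea(c)<100: continue
        (u,v),r=cv2.minEnclosingCircle(c); X=onplane(w,u,v,z)
        print((round(u,1),round(v,1)),round(r,1),X.round(4),'rel cup mm',((X[:2]-[.552,.114])*1000).round(1))
E
python3 - <<'E'
from rig import robot
from h import *
o=robot.get_obs(); st(o)
w=robot.camera("wrist"); save(w,"w10.png"); caps(w)
s=robot.camera("scene"); save(s,"s10.png",(290,190,400,310),5)
E
```

```text
t 10.28 tcp [0.5841 0.1003 0.2253] toolx [-0.934  0.358 -0.001] jaw yaw 69.0 z [ 0.001 -0.001 -1.   ] F [ 0.7 -0.4  0.6] w 0.0429 q [-0.02  0.48  1.51 -0.    1.15 -1.22]
(317.7, 228.1) 16.5 [0.5785 0.1032 0.138 ] rel cup mm [ 26.5 -10.8]
(353.7, 209.9) 16.6 [0.5753 0.1305 0.138 ] rel cup mm [23.3 16.5]
(281.9, 210.2) 16.5 [0.5582 0.0852 0.138 ] rel cup mm [  6.2 -28.8]
(318.0, 185.7) 16.0 [0.5513 0.1139 0.138 ] rel cup mm [-0.7 -0.1]
(350.5, 155.5) 15.9 [0.5403 0.1407 0.138 ] rel cup mm [-11.7  26.7]
(283.7, 155.1) 16.1 [0.5246 0.1002 0.138 ] rel cup mm [-27.4 -13.8]
```

View pics/w10.png

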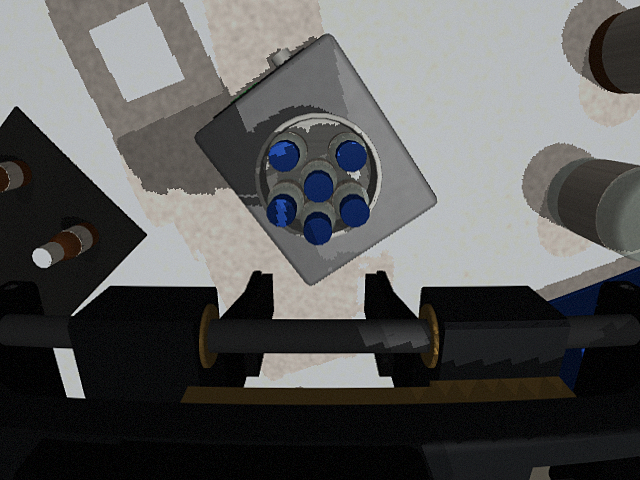

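View pics/s10.png

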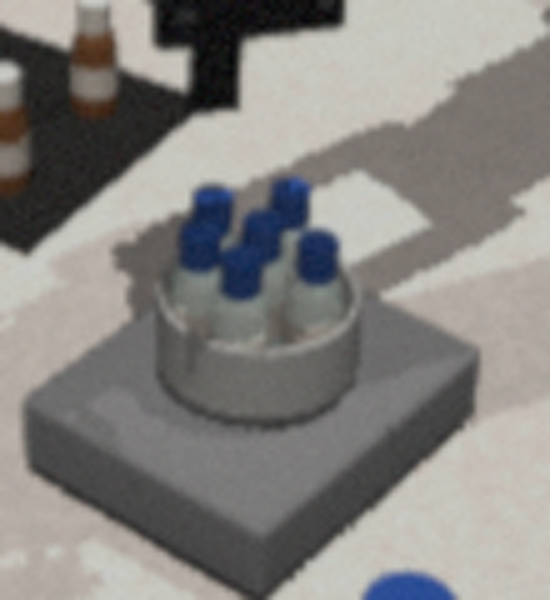

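```bash
python3 - <<'E'
from rig import robot
from h import *
o=robot.get_obs()
print(plan(o,[.4782,-.2689,.061],np.radians(69)))
E
```

```text
[ -33.3 -382.5  163.8   -0.     0.     0. ]
```

Request:
carry_out --pt "-5 -55 0 0 0 0 0.3" --pt "-10 -115 0 0 0 0 0.3" --pt "-15 -175 0 0 0 0 0.3" --pt "-20 -235 20 0 0 0 0.3" --pt "-26 -295 40 0 0 0 0.3" --pt "-31 -350 70 0 0 0 0.3" --pt "-33 -378 95 0 0 0 0.3" --pt "-33 -382 105 0 0 0 0.3"

```text
time: 11.38
position: [0.4763, -0.2693, 0.1173]
tool_rot: [0.184, 0.983, 0.001, -0.001]
ft_force: [0.4, 0.2, -0.0]
grip_width: 0.0566
```

```bash
python3 - <<'E'
from rig import robot
from h import *
o=robot.get_obs(); st(o)
print(plan(o,[.4782,-.2689,.061],np.radians(69)))
w=robot.camera("wrist"); save(w,"w11.png")
E
```

```text
t 11.38 tcp [ 0.4763 -0.2693  0.1173] toolx [-0.933  0.361  0.003] jaw yaw 68.8 z [-0.002  0.002 -1.   ] F [ 0.4  0.2 -0. ] w 0.0566 q [-0.72  0.57  1.72  0.    0.85 -1.92]
[-1.8  1.  56.3  0.1 -0.2 -0.2]
```

View pics/w11.png

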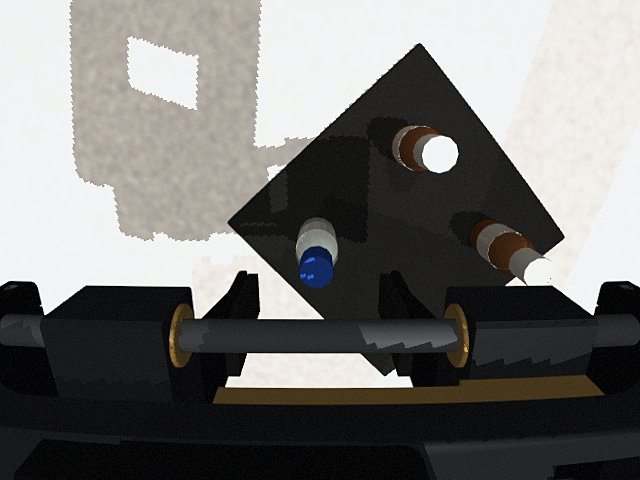

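Request:
carry_out --pt "-2 1 15 0 0 0 0.3" --pt "-2 1 35 0 0 0 0.3" --pt "-2 1 50 0 0 0 0.3" --pt "-2 1 56 0 0 0 0.3" --pt "-2 1 56 0 0 0 0.3"

```text
time: 12.05
position: [0.4784, -0.2673, 0.0607]
tool_rot: [0.183, 0.983, 0.001, -0.002]
ft_force: [0.3, -0.7, -0.1]
grip_width: 0.0565
```

```bash
python3 - <<'E'
from rig import robot
from h import *
o=robot.get_obs(); st(o)
w=robot.camera("wrist"); save(w,"w12.png"); caps(w,.077,345)
E
```

```text
t 12.05 tcp [ 0.4784 -0.2673  0.0607] toolx [-0.933  0.359  0.005] jaw yaw 68.9 z [-0.004  0.003 -1.   ] F [ 0.3 -0.7 -0.1] w 0.0565 q [-0.71  0.67  1.75  0.    0.73 -1.92]
(309.2, 307.0) 25.3 [ 0.4763 -0.2694  0.077 ] rel cup mm [ -75.7 -383.4]
```

View pics/w12.png

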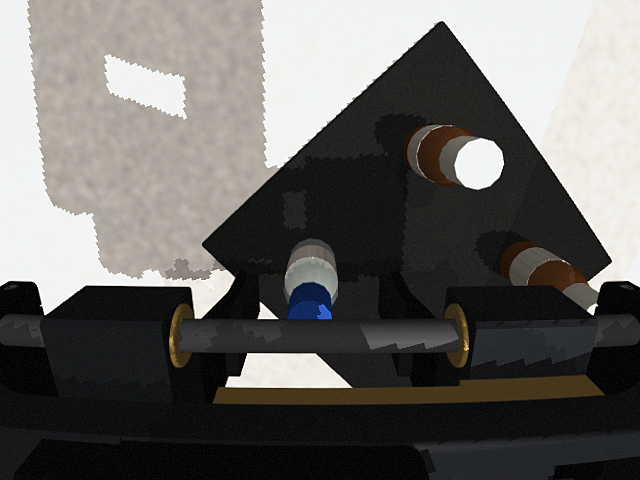

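Request:
carry_out --pt "0 -2 0 0 0 0 0" --pt "0 -2 0 0 0 0 -1" --pt "0 -2 0 0 0 0 -1" --pt "0 -2 0 0 0 0 -1" --pt "0 -2 0 0 0 0 -1" --pt "0 -2 0 0 0 0 -1" --pt "0 -2 -20 0 0 0 -1" --pt "0 -2 -65 0 0 0 -1" --force 20

```text
time: 13.1
position: [0.4766, -0.2685, 0.1248]
tool_rot: [0.183, 0.983, 0.003, -0.004]
ft_force: [0.2, -0.3, -0.6]
grip_width: 0.0192
```

```bash
python3 - <<'E'
from rig import robot
from h import *
o=robot.get_obs(); st(o)
w=robot.camera("wrist"); save(w,"w13.png")
# bottle target: cup centre + 29 mm at 160deg, TCP 4 mm further out
u=np.array([np.cos(np.radians(160)),np.sin(np.radians(160))])
p=np.array([.552,.114])+u*.033
print(p,plan(o,[*p,.235],np.radians(70)))
E
```

```text
t 13.1 tcp [ 0.4766 -0.2685  0.1248] toolx [-0.933  0.36   0.009] jaw yaw 68.9 z [-0.007  0.007 -1.   ] F [ 0.2 -0.3 -0.6] w 0.0192 q [-0.72  0.56  1.71  0.    0.88 -1.92]
[0.52099014 0.12528666] [ 1.012e+02  3.838e+02 -1.079e+02  2.000e-01 -5.000e-01 -1.100e+00]
```

View pics/w13.png

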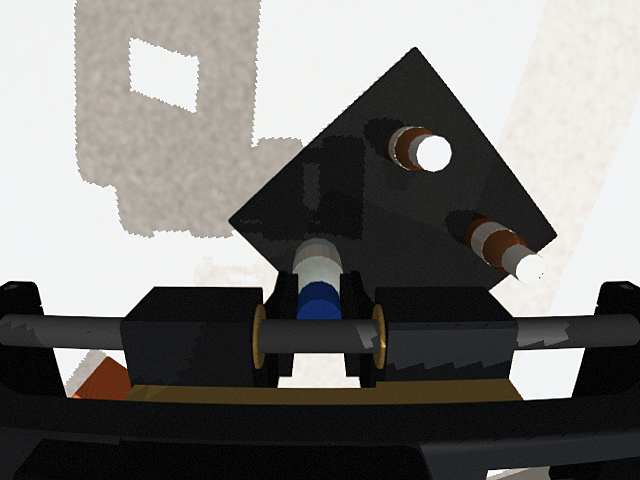

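Request:
carry_out --pt "0 0 -55 0 0 0 -1" --pt "5 20 -108 0 0 0 -1" --pt "20 75 -108 0 0 0 -1" --pt "35 132 -108 0 -0.5 -1 -1" --pt "50 190 -108 0 -0.5 -1 -1" --pt "65 248 -108 0 -0.5 -1 -1" --pt "81 306 -108 0 -0.5 -1 -1" --pt "96 360 -108 0 -0.5 -1 -1"

```text
time: 14.15
position: [0.5194, 0.1015, 0.2387]
tool_rot: [0.174, 0.985, -0.001, 0.006]
ft_force: [0.4, 0.3, -0.6]
grip_width: 0.0194
```

```bash
python3 - <<'E'
from rig import robot
from h import *
o=robot.get_obs(); st(o)
print(plan(o,[.521,.1253,.205],np.radians(70)))
E
```

```text
t 14.15 tcp [0.5194 0.1015 0.2387] toolx [-0.939  0.343 -0.012] jaw yaw 70.0 z [ 0.011 -0.005 -1.   ] F [ 0.4  0.3 -0.6] w 0.0194 q [-0.02  0.37  1.66 -0.01  1.1  -1.23]
[ 7.  22.9 33.6 -0.   0.7 -0. ]
```

Request:
carry_out --pt "4 12 0 0 0.7 0 -1" --pt "7 23 4 0 0.7 0 -1" --pt "7 23 20 0 0.7 0 -1" --pt "7 23 34 0 0.7 0 -1" --pt "7 23 34 0 0.7 0 -1"

```text
time: 14.78
position: [0.5201, 0.1243, 0.2032]
tool_rot: [0.175, 0.985, -0.001, -0.002]
ft_force: [-0.2, -0.2, -0.1]
grip_width: 0.0195
```

```bash
python3 - <<'E'
from rig import robot
from h import *
o=robot.get_obs(); st(o)
print(plan(o,[.521,.1253,.19],np.radians(70)))
w=robot.camera("wrist"); save(w,"w14.png")
s=robot.camera("scene"); save(s,"s14.png",(290,190,400,310),5)
s=robot.camera("side"); save(s,"d14.png",(240,140,350,260),5)
E
```

```text
t 14.78 tcp [0.5201 0.1243 0.2032] toolx [-0.939  0.344  0.004] jaw yaw 69.9 z [-0.004 -0.001 -1.   ] F [-0.2 -0.2 -0.1] w 0.0195 q [ 0.03  0.43  1.68 -0.    1.04 -1.19]
[-0.6  1.3 13.2 -0.1 -0.2 -0.1]
```

View pics/w14.png

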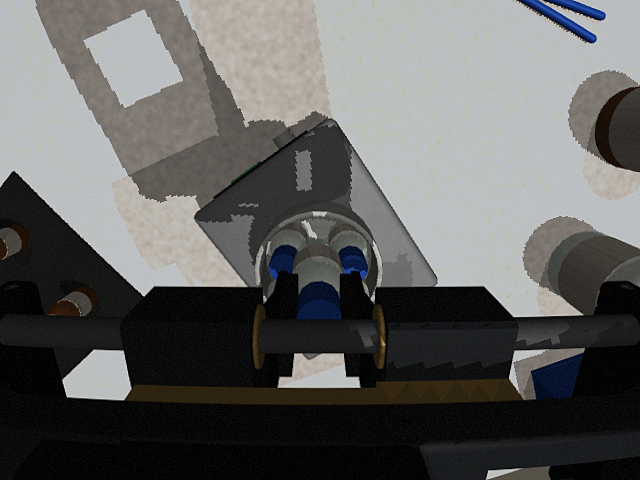

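View pics/s14.png

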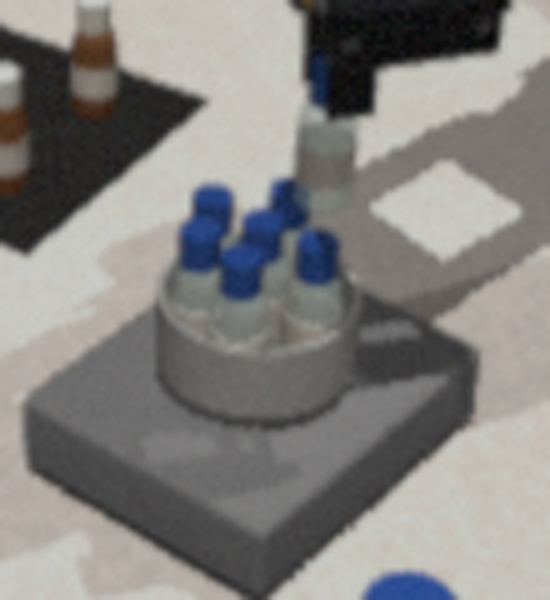

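View pics/d14.png

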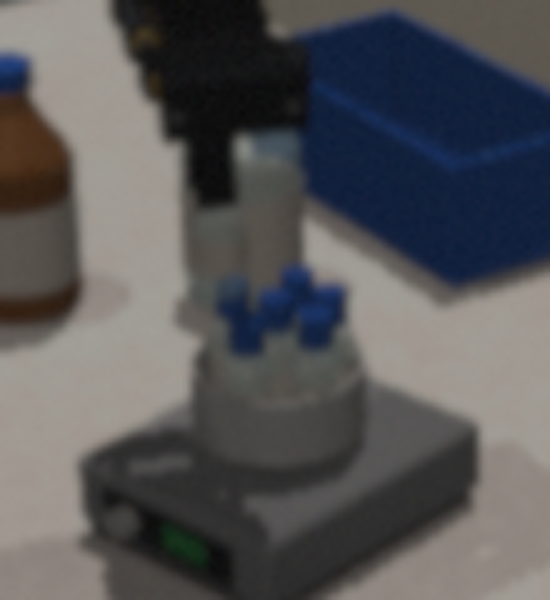

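Request:
carry_out --pt "0 0 8 0 0 0 -1" --pt "0 0 16 0 0 0 -1" --pt "0 0 22 0 0 0 -1" --pt "0 0 26 0 0 0 -1" --pt "0 0 30 0 0 0 -1" --pt "0 0 32 0 0 0 -1" --pt "0 0 32 0 0 0 -1"

```text
time: 15.8
position: [0.5215, 0.1248, 0.1728]
tool_rot: [0.174, 0.985, -0.0, -0.0]
ft_force: [0.2, -0.2, -1.7]
grip_width: 0.0195
```

```bash
python3 - <<'E'
from rig import robot
from h import *
o=robot.get_obs(); st(o)
w=robot.camera("wrist"); save(w,"w15.png",(200,160,440,400),3)
s=robot.camera("scene"); save(s,"s15.png",(290,190,400,310),5)
s=robot.camera("side"); save(s,"d15.png",(240,140,350,260),5)
E
```

```text
t 15.8 tcp [0.5215 0.1248 0.1728] toolx [-0.939  0.343 -0.   ] jaw yaw 69.9 z [-0.    -0.001 -1.   ] F [ 0.2 -0.2 -1.7] w 0.0195 q [ 0.03  0.48  1.71 -0.    0.96 -1.19]
```

View pics/w15.png

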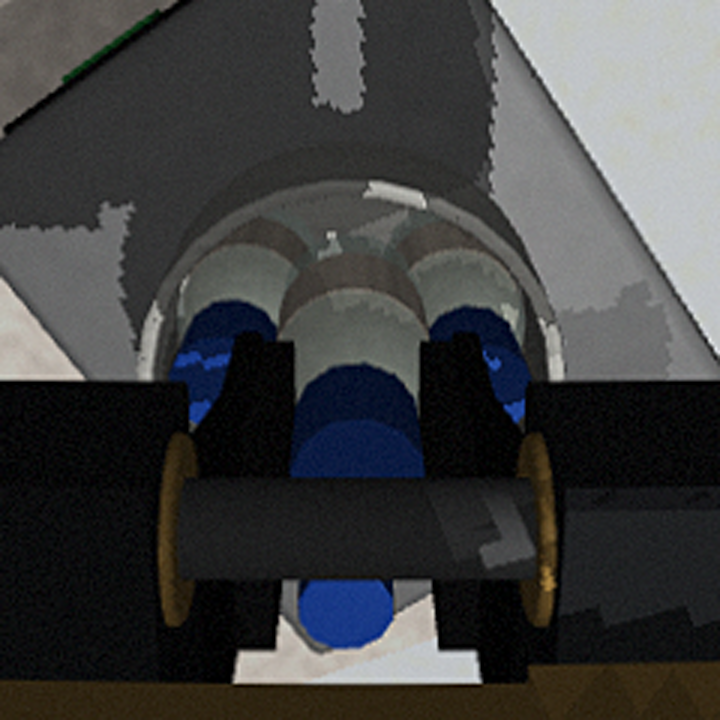

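View pics/s15.png

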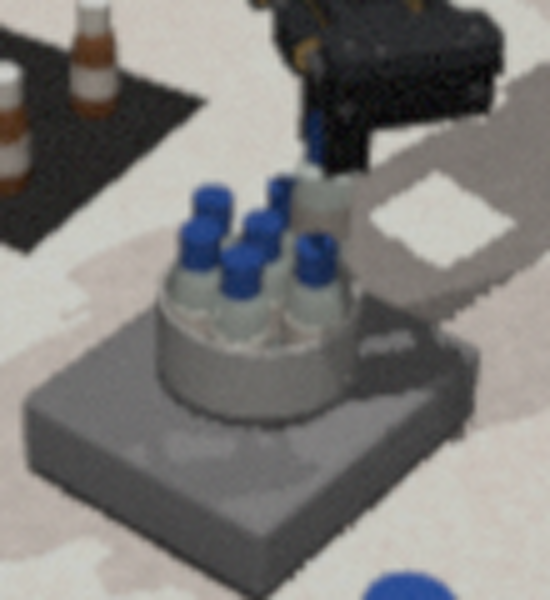

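View pics/d15.png

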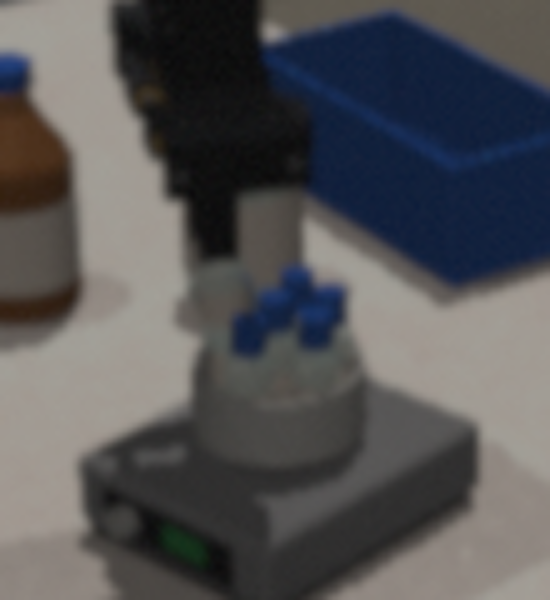

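Request:
carry_out --pt "2 0 0 0 0 0 -1" --pt "2 0 2 0 0 0 -1" --pt "2 0 5 0 0 0 -1" --pt "2 0 7 0 0 0 -1" --pt "2 0 9 0 0 0 -1" --pt "2 0 12 0 0 0 -1" --pt "2 0 12 0 0 0 -1"

```text
time: 16.82
position: [0.5194, 0.1254, 0.1606]
tool_rot: [0.174, 0.985, -0.0, -0.0]
ft_force: [0.4, 0.2, 0.4]
grip_width: 0.0193
```

```bash
python3 - <<'E'
from rig import robot
from h import *
o=robot.get_obs(); st(o)
w=robot.camera("wrist"); save(w,"w16.png",(200,160,440,400),3)
s=robot.camera("scene"); save(s,"s16.png",(290,190,400,310),5)
E
```

```text
t 16.82 tcp [0.5194 0.1254 0.1606] toolx [-0.939  0.344  0.   ] jaw yaw 69.9 z [-0.001 -0.001 -1.   ] F [0.4 0.2 0.4] w 0.0193 q [ 0.03  0.49  1.72 -0.    0.93 -1.19]
```

View pics/w16.png

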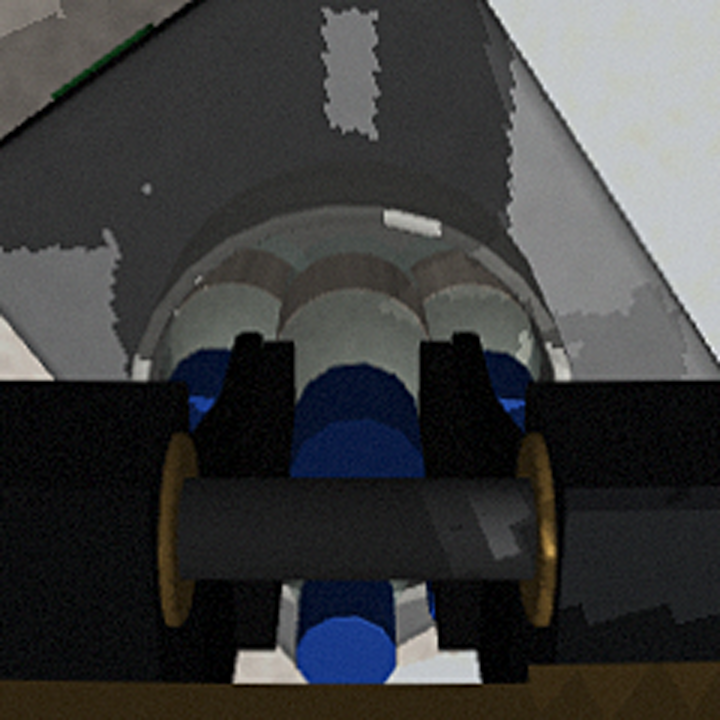

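View pics/s16.png

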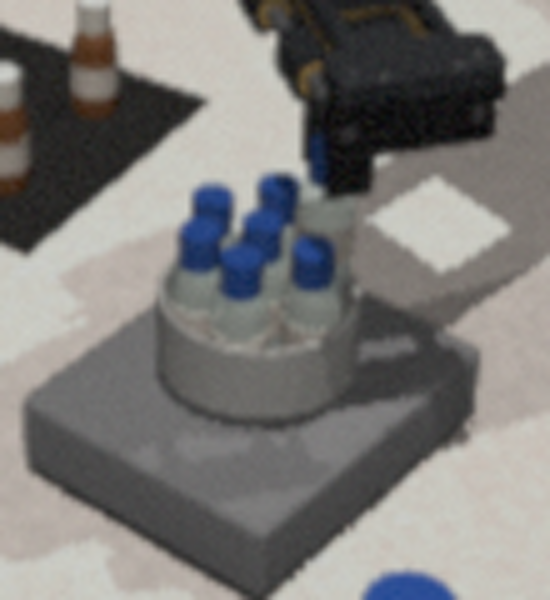

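Request:
carry_out --pt "-0.8 0 0 0 0 0 -1" --pt "-0.8 0 3 0 0 0 -1" --pt "-0.8 0 6 0 0 0 -1" --pt "-0.8 0 9 0 0 0 -1" --pt "-0.8 0 11 0 0 0 -1" --pt "-0.8 0 11 0 0 0 -1"

```text
time: 17.68
position: [0.5202, 0.1251, 0.1496]
tool_rot: [0.174, 0.985, -0.0, -0.0]
ft_force: [-0.5, -0.7, -0.3]
grip_width: 0.0192
```

```bash
python3 - <<'E'
from rig import robot
from h import *
o=robot.get_obs(); st(o)
w=robot.camera("wrist"); save(w,"w17.png",(200,160,440,400),3)
s=robot.camera("scene"); save(s,"s17.png",(290,190,400,310),5)
E
```

```text
t 17.68 tcp [0.5202 0.1251 0.1496] toolx [-0.939  0.343  0.   ] jaw yaw 69.9 z [-0.001 -0.001 -1.   ] F [-0.5 -0.7 -0.3] w 0.0192 q [ 0.03  0.51  1.73 -0.    0.9  -1.19]
```

View pics/w17.png

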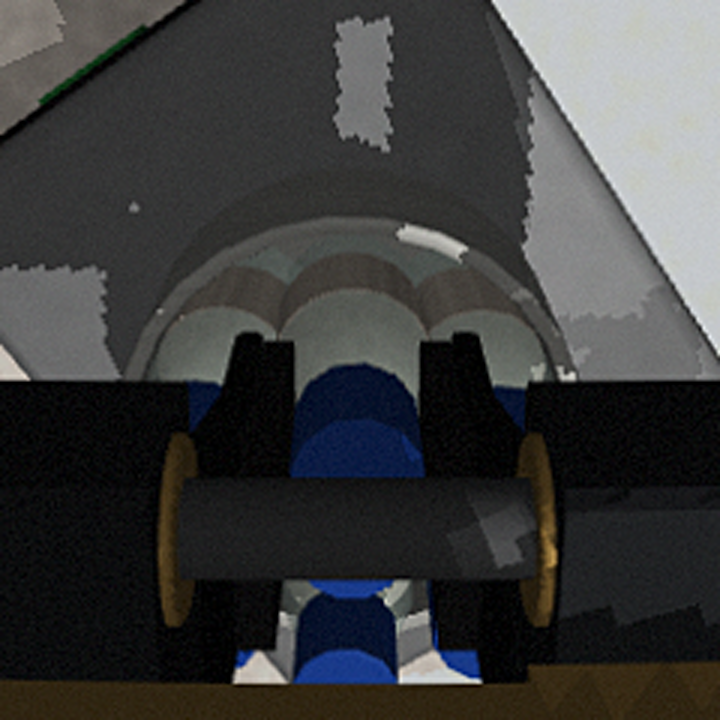

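View pics/s17.png

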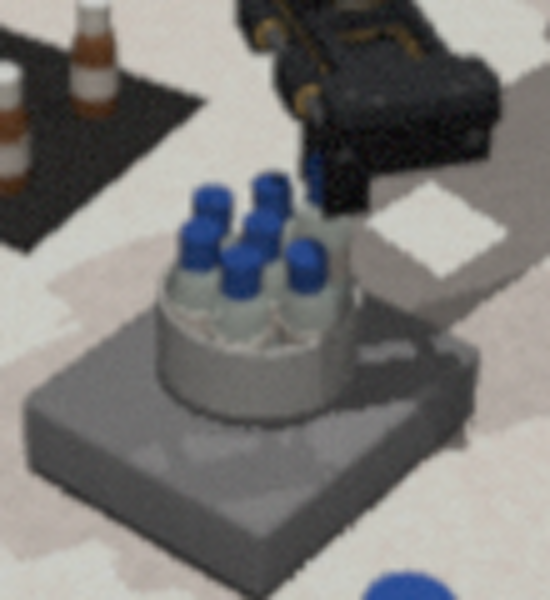

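Inside the rim with no load. Continue to just above the cap tops and release.

Request:
carry_out --pt "0 0 2 0 0 0 -1" --pt "0 0 4 0 0 0 -1" --pt "0 0 6 0 0 0 -1" --pt "0 0 6 0 0 0 -1" --pt "0 0 5 0 0 0 -0.3" --pt "0 0 4 0 0 0 -0.3" --pt "0 0 4 0 0 0 -0.3"

```text
time: 18.65
position: [0.5207, 0.1251, 0.1461]
tool_rot: [0.174, 0.985, -0.0, 0.0]
ft_force: [0.7, -0.0, 0.2]
grip_width: 0.0299
```

Request:
carry_out --pt "0 0 -10 0 0 0 -0.3" --pt "0 0 -30 0 0 0 -0.3" --pt "0 0 -60 0 0 0 -0.3" --pt "-40 0 -85 0 0 0 -0.3" --pt "-80 0 -85 0 0 0 -0.3" --pt "-80 0 -85 0 0 0 -0.3"

```text
time: 19.4
position: [0.5989, 0.0965, 0.2324]
tool_rot: [0.175, 0.985, -0.0, 0.003]
ft_force: [-0.8, 0.4, 0.5]
grip_width: 0.0306
```

```bash
python3 - <<'E'
from rig import robot
from h import *
o=robot.get_obs(); st(o)
w=robot.camera("wrist"); save(w,"w18.png",(220,60,420,260),4); caps(w)
s=robot.camera("scene"); save(s,"s18.png",(290,190,400,310),5)
s=robot.camera("side"); save(s,"d18.png",(240,140,350,260),5)
E
```

```text
t 19.4 tcp [0.5989 0.0965 0.2324] toolx [-0.939  0.345 -0.005] jaw yaw 69.8 z [ 0.005 -0.001 -1.   ] F [-0.8  0.4  0.5] w 0.0306 q [-0.02  0.49  1.47 -0.    1.17 -1.24]
(618.5, 261.5) 21.8 [0.7007 0.3069 0.138 ] rel cup mm [148.7 192.9]
(315.2, 204.1) 15.7 [0.5788 0.1028 0.138 ] rel cup mm [ 26.8 -11.2]
(351.5, 186.5) 16.1 [0.5758 0.1304 0.138 ] rel cup mm [23.8 16.4]
(280.0, 185.6) 16.0 [0.5584 0.0848 0.138 ] rel cup mm [  6.4 -29.2]
(316.9, 162.0) 15.5 [0.5521 0.114  0.138 ] rel cup mm [ 0.1 -0. ]
(278.8, 135.8) 15.7 [0.5273 0.0963 0.138 ] rel cup mm [-24.7 -17.7]
(353.4, 135.4) 15.7 [0.5439 0.1425 0.138 ] rel cup mm [-8.1 28.5]
(315.5, 116.3) 15.7 [0.524  0.1233 0.138 ] rel cup mm [-28.    9.3]
```

View pics/w18.png

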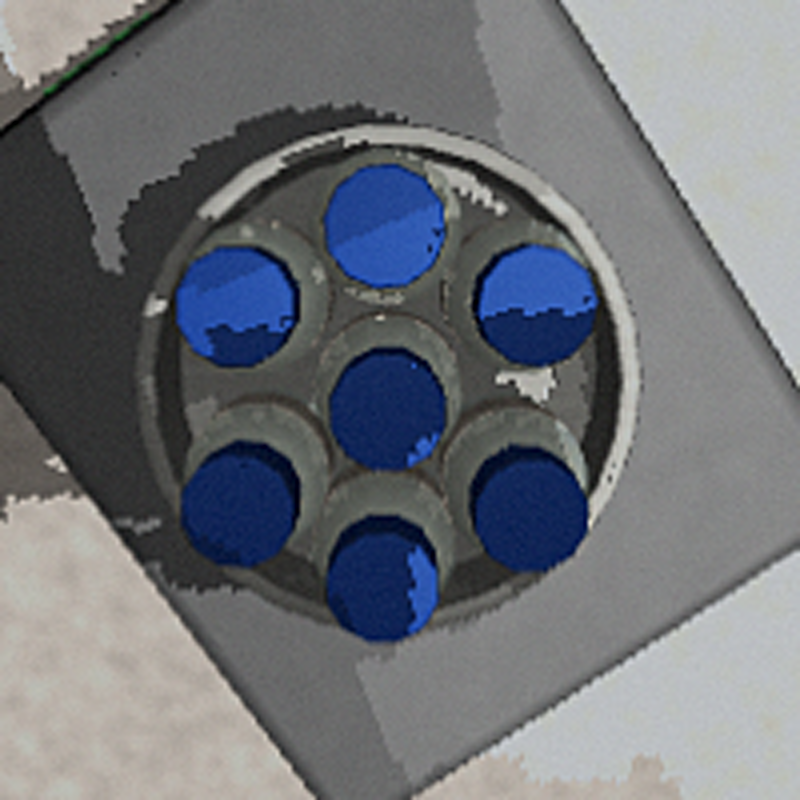

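View pics/s18.png

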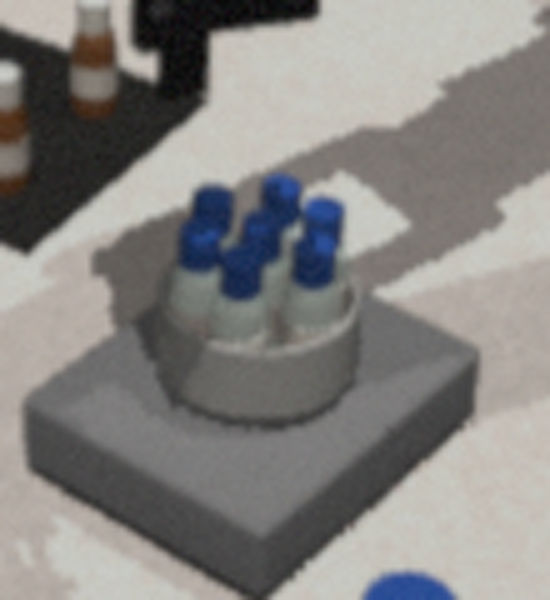

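View pics/d18.png

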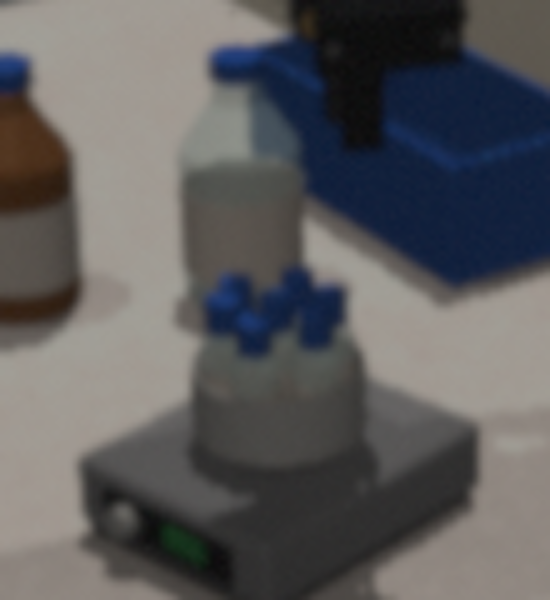

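```bash
python3 - <<'E'
from rig import robot
from h import *
w=robot.camera("wrist"); s=robot.camera("scene"); d=robot.camera("side")
hsv=cv2.cvtColor(w['pixels'],cv2.COLOR_RGB2HSV)
ims=cv2.resize(cv2.cvtColor(s['pixels'],cv2.COLOR_RGB2BGR)[210:290,310:380],None,fx=10,fy=10,interpolation=cv2.INTER_CUBIC)[:600]
imd=cv2.resize(cv2.cvtColor(d['pixels'],cv2.COLOR_RGB2BGR)[180:250,265:335],None,fx=8,fy=8,interpolation=cv2.INTER_CUBIC)
P=dict(new1=(.5788,.1028),B=(.5758,.1304),A=(.5584,.0848),mid=(.5521,.114),C=(.5273,.0963),D=(.5439,.1425),new2=(.524,.1233))
# expected outline of cap top circles if fully down
t=np.linspace(0,2*np.pi,40)
for k,(x,y) in P.items():
    for zz in (.141,):
        c=np.c_[x+.01*np.cos(t),y+.01*np.sin(t),np.full(40,zz)]
        a=((proj(s,c)-[310,210]+.5)*10).astype(int); b=((proj(d,c)-[265,180]+.5)*8).astype(int)
        cv2.polylines(ims,[a],True,(0,255,255) if 'new' in k else (0,255,0),1); cv2.polylines(imd,[b],True,(0,255,255) if 'new' in k else (0,255,0),1)
cv2.imwrite('pics/s19.png',ims); cv2.imwrite('pics/d19.png',imd)
E
```

```text
(no output)
```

View pics/s19.png

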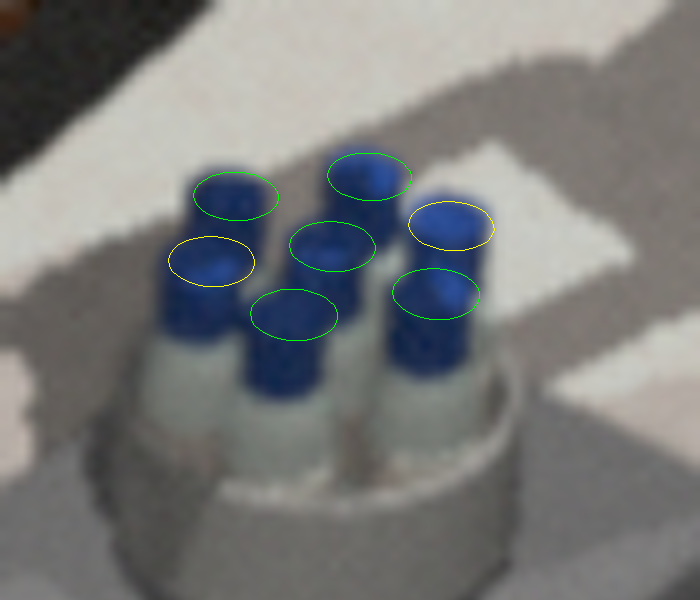

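View pics/d19.png

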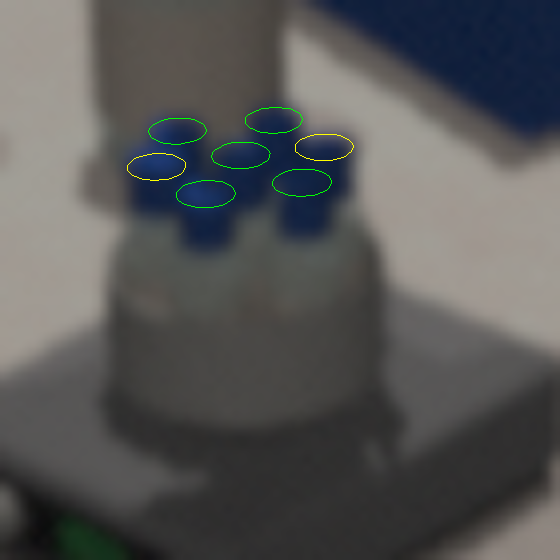

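```bash
python3 - <<'E'
from rig import robot
from h import *
o=robot.get_obs(); st(o)
print(plan(o,[.523,.1235,.16],np.radians(70)))
E
```

```text
t 19.7 tcp [0.5945 0.0982 0.231 ] toolx [-0.939  0.343  0.001] jaw yaw 69.9 z [-0.001 -0.001 -1.   ] F [ 0.9 -0.5 -1.1] w 0.0304 q [-0.02  0.49  1.48 -0.    1.17 -1.24]
[75.8 -0.7 71.1 -0.  -0.  -0.1]
```

Request:
carry_out --pt "40 0 0 0 0 0 -1" --pt "76 -1 0 0 0 0 -1" --pt "76 -1 30 0 0 0 -1" --pt "76 -1 60 0 0 0 -1" --pt "76 -1 76 0 0 0 -1" --pt "76 -1 80 0 0 0 -1" --pt "76 -1 80 0 0 0 -1" --force 5

```text
time: 20.58
position: [0.5227, 0.1234, 0.1514]
tool_rot: [0.174, 0.985, -0.0, -0.0]
ft_force: [-0.3, 0.7, -0.2]
grip_width: 0.0006
```

```bash
python3 - <<'E'
from rig import robot
from h import *
st(robot.get_obs())
E
```

```text
t 20.57 tcp [0.5227 0.1234 0.1514] toolx [-0.939  0.343  0.   ] jaw yaw 70.0 z [-0.001 -0.001 -1.   ] F [-0.3  0.7 -0.2] w 0.0006 q [ 0.02  0.51  1.72 -0.    0.91 -1.2 ]
```

Request:
carry_out --pt "0 0 3 0 0 0 -1" --pt "0 0 6 0 0 0 -1" --pt "0 0 8 0 0 0 -1" --pt "0 0 8 0 0 0 -1"

```text
time: 21.08
position: [0.5226, 0.1234, 0.1432]
tool_rot: [0.174, 0.985, -0.0, -0.0]
ft_force: [-0.2, 0.5, 0.1]
grip_width: 0.0002
```

Request:
carry_out --pt "0 0 1 0 0 0 -1" --pt "0 0 1 0 0 0 -1"

```text
time: 21.32
position: [0.5225, 0.1234, 0.1422]
tool_rot: [0.174, 0.985, -0.0, -0.0]
ft_force: [-0.3, -0.8, 0.2]
grip_width: 0.0006
```

Request:
carry_out --pt "0 0 1 0 0 0 -1" --pt "0 0 1 0 0 0 -1"

```text
time: 21.58
position: [0.5227, 0.1234, 0.1414]
tool_rot: [0.174, 0.985, -0.0, -0.0]
ft_force: [-0.2, -0.4, 1.9]
grip_width: 0.0005
```

Request:
carry_out --pt "0 0 -10 0 0 0 -1" --pt "0 0 -40 0 0 0 -1" --pt "0 0 -80 0 0 0 -1" --pt "-40 0 -95 0 0 0 -1" --pt "-80 0 -95 0 0 0 -1" --pt "-80 0 -95 0 0 0 -1"

```text
time: 22.32
position: [0.6008, 0.0948, 0.2373]
tool_rot: [0.175, 0.985, -0.0, 0.002]
ft_force: [0.2, -0.0, 0.0]
grip_width: 0.0006
```

```bash
python3 - <<'E'
from rig import robot
from h import *
o=robot.get_obs(); st(o)
w=robot.camera("wrist"); save(w,"w20.png"); caps(w)
E
```

```text
t 22.32 tcp [0.6008 0.0948 0.2373] toolx [-0.939  0.344 -0.003] jaw yaw 69.9 z [ 0.003 -0.001 -1.   ] F [ 0.2 -0.   0. ] w 0.0006 q [-0.03  0.49  1.46 -0.    1.19 -1.25]
(614.5, 260.0) 26.1 [0.7029 0.3055 0.138 ] rel cup mm [150.9 191.5]
(316.5, 199.9) 15.5 [0.579  0.1027 0.138 ] rel cup mm [ 27.  -11.3]
(352.2, 182.7) 15.7 [0.5761 0.1301 0.138 ] rel cup mm [24.1 16.1]
(281.8, 181.2) 15.5 [0.5584 0.0847 0.138 ] rel cup mm [  6.4 -29.3]
(318.0, 158.0) 15.3 [0.552  0.1137 0.138 ] rel cup mm [ 0.  -0.3]
(354.0, 132.4) 15.4 [0.5443 0.1423 0.138 ] rel cup mm [-7.7 28.3]
(281.0, 132.5) 15.4 [0.5275 0.0963 0.138 ] rel cup mm [-24.5 -17.7]
(317.4, 112.9) 15.3 [0.524  0.1236 0.138 ] rel cup mm [-28.    9.6]
```

View pics/w20.png

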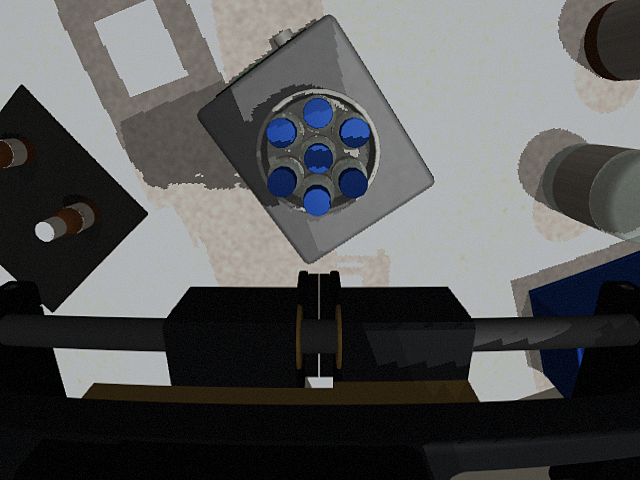

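All seven caps sit six around one, at pixels (316,200), (352,183), (282,181), (318,158), (354,132), (281,132) and (317,113). The off-centre ones lie 29 to 30 mm from the cup centre, and the ambers stand on the mat. The arm is clear, so I'm handing in.

```bash
python3 - <<'E'
from rig import robot
print(robot.hand_in())
E
```

```text
the job is handed in; nothing more can be done
None
```

Both blue-capped bottles from the mat are now in the cup, and the job is handed in at about 22 s of the 66 s allowed. I gripped each by its cap, wedged it down through one of the two wider gaps, and let it drop the last 25 mm or so. The wrist force readings stayed under about 2 N.

**Last checks:**
- **Position:** the wrist picture shows six bottles around one. The outer six measure about 29–30 mm from the cup's axis and the middle one 0.3 mm, against a limit of 34 mm.
- **Height:** the scene and side overlays left the second bottle's height unclear, perhaps about 1 mm high. I touched its cap with closed fingers and met it at z = 141.4 mm, where fully down is 141 mm. I did not touch-test the first bottle. Its cap height matched the others in the pictures.
- **Rest of the bench:** the amber bottles still stood upright on the mat. I did not measure their positions again or check the bystanders one by one. The arm was well clear at hand-in.
- **Tilt:** I judged it from the pictures and did not measure it as an angle.

The rim radius measured 48 mm, where the cup's given size makes it 49 mm. That is within the calibration.

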